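Shut the air cock with the four-way key and cap the outlets

ROBOT

A 7-joint arm with a two-finger parallel gripper is mounted at the origin on the work surface. World frame = base frame: x ahead of the robot, y to its left, z up, the work surface at z = 0. Lengths are in mm, angles in rad, forces in N, time in s.
With the tool pointing down it reaches from about 425 to 825 mm from the base axis. Payload 3.6 kg.
Tool frame: the origin (TCP) lies on the centre line of the jaws, within the pads' length; the fingertips stand 25 mm ahead of it and the grasp point (between the pads) lies 6 mm ahead of it (bot.tcp_to_tips is the distance from the TCP to the fingertips, in mm); z points along the fingers, y is the line along which they close (so a half turn about z gives the same grasp; the last joint's range is limited). The gripper opens to 85 mm and grips with 20 to 120 N. Pads are 22 mm wide; open, the fingers measure 114 mm over their backs; the gripper's body (76 mm by 85 mm) begins 54 mm behind the grasp point. The pads swing forward as they close: fully open they stand 13 mm farther back than shut.
Start: joints at [-1.365, 0.615, -0.013, 1.423, 0.008, 1.103, -0.04], TCP at [149.926, 632.445, 256.297] pointing down, gripper open.
Joint ranges: [-3.12, 3.12], [-0.3, 2.06], [-1.34, 1.32], [0.26, 2.42], [-1.36, 4.5], [0.01, 1.98], [-2.84, 2.84]. Speed limits (rad/s): [2.79, 2.79, 3.14, 3.14, 3.14, 3.14, 3.14].

INTERFACE

Orientations are given as a rotation vector (axis times angle).
In Python, from plant import bot gives the robot as it stands.
- The arm moves only by the tool step_arm, never from a script. Its argument "targets" is a list of rows, each an object of numbers: "dx", "dy", "dz": the shift along the tool's x, y, z in units of 5 cm (1.0 is 5 cm); "ax", "ay", "az": the turn, a rotation vector about the tool's x, y, z in units of 45 degrees (1.0 is 45 degrees); "claw": the opening, from -1 (shut) to 1 (fully open). In form: [{"dx": .., "dy": .., "dz": .., "ax": .., "ay": .., "az": .., "claw": ..}, ...]. A call has 1 to 12 rows; each row shifts and turns the commanded pose from where the row before left it, along the tool's axes as they then stand; what a row does not reach is not made up. A row lasts 1/10 s, in which the tool goes at most 50 mm and 8.59 degrees, less where a joint would pass 70% of its speed; a pose out of reach is approached as far as the arm can. A call with a number of a shift or a turn outside -1 to 1 is refused whole. A call with a gripper value outside its range is refused whole. The fingers move at their own pace and stop on an object; "squeeze" is the grip in N (left out, the last holds). Time passes only in rows, so rows that do not move let the fingers close. It gives the time, the measured TCP pose, the force, the opening and the grip force at its end, in the units of the state.
- bot.observe(): the state, without advancing time (a new reading comes with each control period).
- bot.snapshot(name): name is "scene" or "top" or "wrist"; returns (picture, depth): 384x512x3 uint8, red, green, blue; 384x512 float32, mm along the optical axis (not along the pixel's ray), 0 where there is no reading.
- bot.calibration(name): a dict with "fovy" (degrees; the focal length in pixels is half the picture's height over the tangent of half this angle, whatever the lens; pixels are square), "cx", "cy" (the principal point, pixels), "view" (4x4, takes a point from world to camera coordinates). Camera axes: x right, y down, z forward; pixel columns grow to the right and rows downward; lengths in mm; the calibration is good to about 2 mm. A picture is of the moment at which its call begins: read the wrist's pose just before it. calibration takes no time and is no camera call; for the wrist camera it gives the pose at the moment of the call.
- bot.job_done(): hands the job in; it is judged then, once.
The state is a dict: "time_s": time; "joints": joint angles; "joint_vel": joint speeds; "effort": joint torques, N m; "tcp_pos": TCP position; "ee_rot": TCP orientation; "force": force on the tool from outside, world axes, zero at the start; "ft_torque": the same for the moment, N m; "gripper_width": opening from 0.0 (shut) to 1.0 (fully open); "gripper_force": force on a finger pad.
Only numpy, scipy, OpenCV 4.12 (cv2) and the standard library are available. Lean on these libraries where they do the work, as an engineer would, in place of code of your own. Each camera call takes 0.05 s, during which the arm holds its last target. There are 200 camera calls.

TASK

Close the stall's air manifold for the night. First shut the air: take the brass four-way key from its block, find the recessed hex socket of the cock, turn it clockwise in regrasped quarter turns as far as it goes; only then press each red cap on the lid fully home on an outlet of its own (outlets left over stay bare), and stand the key back down in its block. Leave the other wares alone.

Things in the scene. Friction and masses are not known exactly. Their poses are not given: they have to be found in the camera images.
- manifold: Fixed blue air manifold: bar 50 x 260 x 40 mm (x, y, z) on two feet 84 x 26 mm, top face 62 mm above the table. Origin under its centre on the table, z up; dial gauge on its -x side, hose at its +y end. In a row along y on top: outlets 0, 1, 2 (60 mm apart), then the round cock boss (67 mm from outlet 2; 40 mm wide, 30 mm tall).
- outlet0 (a point): Outlet: steel nipple 16 mm wide, 22 mm tall, tip tapering over 5 mm to 10 mm wide, on a brass shoulder 33 mm wide. Point: on its axis at the shoulder's top, 72 mm above the table; axes as the manifold. A seal bulges 11 mm above the shoulder: a cap drops on loosely until its rim is about 14 mm above the shoulder, then takes a push of 7 to 12 N to go down onto the shoulder, and is held.
- outlet1 (a point): Outlet: steel nipple 16 mm wide, 22 mm tall, tip tapering over 5 mm to 10 mm wide, on a brass shoulder 33 mm wide. Point: on its axis at the shoulder's top, 72 mm above the table; axes as the manifold. A seal bulges 11 mm above the shoulder: a cap drops on loosely until its rim is about 14 mm above the shoulder, then takes a push of 7 to 12 N to go down onto the shoulder, and is held.
- outlet2 (a point): Outlet: steel nipple 16 mm wide, 22 mm tall, tip tapering over 5 mm to 10 mm wide, on a brass shoulder 33 mm wide. Point: on its axis at the shoulder's top, 72 mm above the table; axes as the manifold. A seal bulges 11 mm above the shoulder: a cap drops on loosely until its rim is about 14 mm above the shoulder, then takes a push of 7 to 12 N to go down onto the shoulder, and is held.
- socket (a point): Mouth of the cock's hex socket on its axis, axes as the manifold; 84 mm above the table, 8 mm below the rim of the boss, at the bottom of a round recess 22 mm wide. Hex 15 mm across flats (key 14 mm: about 0.14 rad of play either way), 16 mm deep: with the key fully in, its tip is 16 mm below this point.
- cock (a joint): Turn of the cock screw, rad: 0 open, grows as it is turned clockwise seen from above, hard stop at 4.71 is shut; starts between 0 and 1.2. Stays where left (friction 0.12 N m). At 0 two flats of the socket face the manifold's +x and -x and a red dot on the screw is at +x; shut, the dot points to the red mark on the boss rim (+y).
- block: Fixed teak key block 90 x 56 x 45 mm, origin under its centre, z up; the key's hole is in the middle of its top. Small brass valve cores stick 6 mm out of its top near the ends.
- block_hole0 (a point): Centre of the mouth of the key's round hole, on top of the block, 45 mm above the table; hole 18 mm wide, 32 mm deep.
- key: Loose brass four-way key, 102 mm tall, 0.26 kg, upright in its block. Origin: its lower tip; z up along it. Hex arm 14 mm across flats (flats face +x and -x) from the tip, tapered over 3 mm to 10 mm round, to z 48 mm; hub 22 x 22 mm, z 48 to 64, with side arms 13 mm thick along +y and -y to 37 mm from the axis; above, z 64 to 102, a square grip bar 18 x 18 mm, faces across x and y.
- cap0: Red push-on cap (two or three are there, all alike), 30 mm wide, 34 mm tall, 45 g, closed top, bore 18 mm wide and 24 mm deep from below. Stands mouth down on the crate lid. Origin at the centre of its lower rim, z up.
- cap1: Red push-on cap (two or three are there, all alike), 30 mm wide, 34 mm tall, 45 g, closed top, bore 18 mm wide and 24 mm deep from below. Stands mouth down on the crate lid. Origin at the centre of its lower rim, z up.
- cap2: Red push-on cap (two or three are there, all alike), 30 mm wide, 34 mm tall, 45 g, closed top, bore 18 mm wide and 24 mm deep from below. Stands mouth down on the crate lid. Origin at the centre of its lower rim, z up.
- lid: Fixed teak crate lid lying on the table, 250 x 340 mm (x, y), 14 mm thick; origin under its centre.
- puller: Bystander: chrome valve stem puller lying on the lid, a bar 84 mm long along its x with a cross handle 50 mm along y, 12 mm high; origin under the middle.
- stem: Bystander: green rubber valve stem standing on the lid, 19 mm wide, 36 mm tall; origin under its foot.
- gauge: Bystander: steel pencil tyre gauge lying on the lid along its x, 130 mm long, 12 mm thick; origin under the middle.
- adapter0: Bystander: orange plastic presta adapter standing on the lid, 14 mm wide, 18 mm tall; origin under its foot.
- adapter1: Bystander: a second adapter, the same.
- jar: Bystander: amber jar on the table beyond the lid and the manifold, 60 mm wide, 85 mm tall; origin under its foot.
There are look-alikes about, which are no part of the job. There is more than one size of the key; the one meant has the size given above.

How it is judged:
By the outcome, as a careful person would: the job done as asked, in the order asked, and still so for the second after the job is handed in, with the robot touching nothing.
Of cap0, cap1, cap2 only 2 to 3 are there at a start; the rules pass over those that are not, and their reading is None.
At some moment in a run one of cap0, cap1, cap2 may be knocked a few centimetres aside while the robot is not near it.
It also fails if it takes over 200 s, if anything falls off the work surface, if the arm or the gripper's body presses on something with over 40 N, if the wrist force passes 120 N, or if a joint passes its speed limit or range.

## Working session

There is one attempt and no reset: what is moved stays moved. The work goes in short steps, Python scripts to look and compute and a tool call to move; the robot and the scene stay as the last step left them, time stands still between calls to the robot, and variables do not carry over. Pictures are saved under pics/ and viewed, at most 17 in all, crops included, and the job is handed in when it is done.

Besides the shell and the picture viewer there is one more tool, called after "Request:" in YAML: its name, and indented under it one key for each argument. step_arm: Moves the arm, as the interface text tells. Shifts and turns lie within -1 to 1; 1 stands for 5 cm of shift or 45 degrees of turn. Its arguments: {"type":"object","properties":{"targets":{"type":"array"},"squeeze":{"type":"number"}},"required":["targets"]}

```bash
mkdir -p pics; ls
cat > h.py <<'E'
import sys; sys.path.insert(0,'.')
import numpy as np, cv2
from plant import bot
from scipy.spatial.transform import Rotation as R
def snap(n,f=None):
    c=bot.calibration(n); im,d=bot.snapshot(n)
    if f: cv2.imwrite(f'pics/{f}.png',im[:,:,::-1])
    np.savez(f'{f or n}.npz',im=im,d=d,view=c['view'],fovy=c['fovy'],cx=c['cx'],cy=c['cy'])
    return load(f or n)
def load(f): return dict(np.load(f'{f}.npz'))
def foc(s): return s['im'].shape[0]/2/np.tan(np.radians(s['fovy'])/2)
def plane(s,u,v,z):  # pixel to world point on height z
    f=foc(s); V=s['view']; Rm=V[:3,:3]; o=-Rm.T@V[:3,3]
    r=Rm.T@np.array([(u-s['cx'])/f,(v-s['cy'])/f,1]); return o+r*(z-o[2])/r[2]
def cloud(s):
    f=foc(s); V=s['view']; h,w=s['d'].shape; u,v=np.meshgrid(np.arange(w),np.arange(h))
    P=np.stack([(u-s['cx'])/f*s['d'],(v-s['cy'])/f*s['d'],s['d']],-1)
    return (P-V[:3,3])@V[:3,:3]
def proj(s,p):
    q=s['view'][:3,:3]@np.array(p)+s['view'][:3,3]; return foc(s)*q[:2]/q[2]+[s['cx'],s['cy']]
def st():
    o=bot.observe(); print({k:np.round(o[k],3).tolist() for k in ('time_s','tcp_pos','ee_rot','force','ft_torque','gripper_width','gripper_force','joints')}); return o
E
python3 - <<'E'
from h import *
st()
for n in('scene','top','wrist'):
    s=snap(n,n+'0'); print(n,s['view'].round(3).tolist(),s['fovy'],s['cx'],s['cy'])
a=[cv2.imread(f'pics/{n}0.png') for n in('scene','top')]
cv2.imwrite('pics/both.png',cv2.resize(np.vstack(a),None,fx=.78,fy=.78))
E
```

```text
pics
{'time_s': 0.0, 'tcp_pos': [149.743, 631.794, 255.131], 'ee_rot': [-0.365, -3.12, 0.004], 'force': [0.393, -0.25, -0.153], 'ft_torque': [-0.042, 0.055, -0.094], 'gripper_width': 1.001, 'gripper_force': 0.0, 'joints': [-1.365, 0.616, -0.013, 1.425, 0.008, 1.103, -0.04]}
scene [[-0.827, 0.562, 0.011, 510.03], [0.288, 0.441, -0.85, -41.366], [-0.482, -0.7, -0.526, 1220.313], [0.0, 0.0, 0.0, 1.0]] 54.5856369101469 248.22664388356688 194.2097958169858
top [[-0.023, -1.0, 0.021, -76.848], [-0.993, 0.02, -0.115, 533.79], [0.114, -0.023, -0.993, 1025.512], [0.0, 0.0, 0.0, 1.0]] 57.24679720402937 251.2776961197029 195.17659447409352
wrist [[0.23, 0.973, -0.003, -649.631], [0.936, -0.22, 0.275, -35.607], [0.267, -0.066, -0.961, 378.601], [0.0, 0.0, 0.0, 1.0]] 71.43048499786438 258.927750537556 195.23687375626497
```

View pics/top0.png

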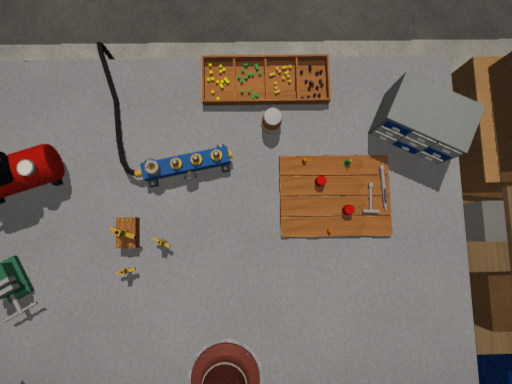

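View pics/scene0.png

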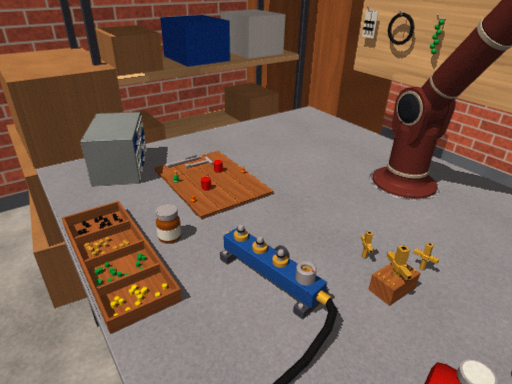

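Top view: manifold with outlets at (217,155), (196,160), (176,163) and cock boss at (151,167). The block with its key is at (127,232), with two look-alike keys at (162,243) and (125,271). Only two red caps, at (320,181) and (348,210). The jar is at (272,120).

```bash
python3 - <<'E'
from h import *
for n in('top0','scene0'):
    s=load(n); im=s['im']; P=cloud(s); hsv=cv2.cvtColor(im,cv2.COLOR_RGB2HSV)
    H,S,V=[hsv[...,i].astype(int) for i in range(3)]
    red=((H<6)|(H>174))&(S>190)&(V>90)&(P[...,2]>5)&(P[...,2]<80)
    gold=(H>17)&(H<32)&(S>120)&(V>70)&(P[...,2]>5)
    blue=(H>100)&(H<125)&(S>130)&(V>50)
    for nm,m in(('red',red),('gold',gold),('blue',blue)):
        k,l,stt,c=cv2.connectedComponentsWithStats(m.astype('uint8'))
        for i in range(1,k):
            if stt[i,4]<25: continue
            q=P[l==i]; 
            if abs(q[:,0]).max()>1500: pass
            top=q[q[:,2]>np.percentile(q[:,2],97)-6]
            print(n,nm,stt[i,4],c[i].round(1),'med',np.median(q,0).round(1),'zmax',np.percentile(q[:,2],97).round(1),'topmean',top.mean(0).round(1),'ext',np.ptp(q,0).round())
E
python3 - <<'E'
import cv2
a=cv2.imread('pics/top0.png')[130:290,95:245]; b=cv2.imread('pics/scene0.png')[220:330,210:450]
import numpy as np
a=cv2.resize(a,(480,512),interpolation=cv2.INTER_CUBIC)
cv2.imwrite('pics/c1.png',a)
E
```

```text
top0 red 76 [320.9 179.7] med [ 572.  -297.5   47.2] zmax 51.4 topmean [ 571.8 -297.3   48.2] ext [34. 30. 48.]
top0 red 80 [348.7 209.1] med [ 483.  -376.1   47.5] zmax 52.2 topmean [ 482.3 -376.9   48.3] ext [28. 28. 33.]
top0 gold 46 [221.2  68.5] med [941.5  -1.9  13.1] zmax 20.5 topmean [905.3  -7.5  88.3] ext [ 550.   72. 1076.]
top0 gold 30 [286.4  66.8] med [ 943.5 -209.4   14.6] zmax 156.8 topmean [ 411.1  -63.8 1081.4] ext [ 547.  163. 1076.]
top0 gold 41 [285.8  74.8] med [ 918.1 -208.8   14.5] zmax 869.3 topmean [ 411.1  -63.8 1081.4] ext [ 527.  155. 1076.]
top0 gold 28 [210.4  78.9] med [907.4  30.4  13.2] zmax 20.0 topmean [905.8  30.7  16.8] ext [20. 23. 14.]
top0 gold 82 [222.5  81.9] med [898.6  -4.5  13.5] zmax 18.5 topmean [895.3  -5.8  15.4] ext [40. 42. 15.]
top0 gold 43 [276.  88.] med [ 873.9 -174.6   14.6] zmax 17.8 topmean [ 873.6 -175.6   15.5] ext [43. 16. 13.]
top0 gold 64 [216.3 155.6] med [644.2  10.1  72.5] zmax 86.0 topmean [612.7  -1.9 227.8] ext [ 251.   91. 1013.]
top0 gold 65 [196.4 159.8] med [631.4  68.   72.4] zmax 85.4 topmean [606.5  49.6 208
[... 2642 characters left out ...]
7.4 293. ] med [899.3   1.   13.6] zmax 15.9 topmean [898.9   6.5  17.9] ext [144. 618. 596.]
scene0 gold 126 [322.8 297.2] med [609.7 246.8  49.4] zmax 52.8 topmean [611.  250.6  57. ] ext [431. 355. 567.]
scene0 gold 104 [116.3 301.5] med [9.404e+02 2.000e-01 1.260e+01] zmax 15.7 topmean [9.408e+02 7.000e-01 1.350e+01] ext [27. 34. 12.]
scene0 blue 3024 [195.6  39.2] med [  159.2 -1113.6   289. ] zmax 366.6 topmean [  151.3 -1148.4   375.2] ext [1042. 1979.  423.]
scene0 blue 28 [134.8 141.9] med [ 717.3 -470.6  134.2] zmax 144.2 topmean [ 707.1 -492.7  142.8] ext [29. 58. 34.]
scene0 blue 2190 [274.  269.2] med [643.3 139.1  56.6] zmax 62.4 topmean [638.5 133.2  65.5] ext [439. 676. 603.]
```

View pics/c1.png

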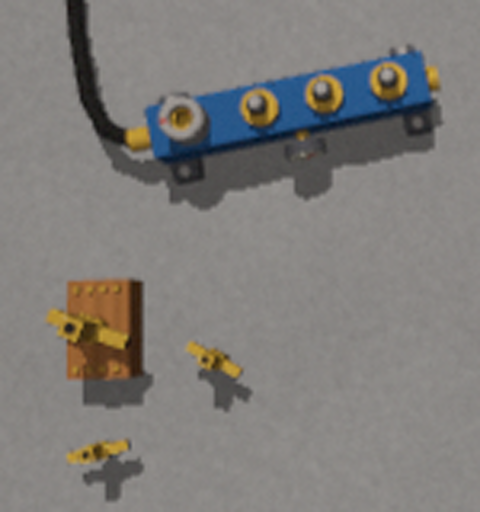

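Request:
step_arm:
  targets:
    - {"dx":-0.78,"dy":-0.62,"claw":1}
    - {"dx":-0.78,"dy":-0.62}
    - {"dx":-0.78,"dy":-0.62}
    - {"dx":-0.78,"dy":-0.62}
    - {"dx":-0.78,"dy":-0.62}
    - {"dx":-0.78,"dy":-0.62}
    - {"dx":-0.78,"dy":-0.62}
    - {"dx":-0.78,"dy":-0.62}
    - {"dx":-0.78,"dy":-0.62}
    - {}
    - {}
    - {}

```text
validation failed for argument at $.ta...
```

```bash
cat >> h.py <<'E'
def need(pos,yaw=None):
    """shift/turn in tool axes and units to reach TCP pos, tool-y world heading yaw (deg, mod 180), tool down"""
    o=bot.observe(); T=R.from_rotvec(o['ee_rot']); d=T.inv().apply(np.array(pos)-o['tcp_pos'])/50
    print('tcp',np.round(o['tcp_pos'],1),'shift units',d.round(3))
    if yaw is not None:
        y=np.radians(yaw); Y=np.array([np.cos(y),np.sin(y),0]); Z=np.array([0,0,-1.])
        for s in(1,-1):
            t=T.inv()*R.from_matrix(np.stack([np.cross(s*Y,Z),s*Y,Z],1)); print('turn units',(t.as_rotvec()/(np.pi/4)).round(3))
    tz=T.as_matrix(); print('tool y yaw',np.degrees(np.arctan2(tz[1,1],tz[0,1])).round(2),'z',tz[:,2].round(4),'j7',round(float(o['joints'][6]),3))
E
python3 - <<'E'
from h import *
o=st(); s=snap('wrist','w1'); P=cloud(s); hsv=cv2.cvtColor(s['im'],cv2.COLOR_RGB2HSV); need([428,280,250])
H,S,V=[hsv[...,i].astype(int) for i in range(3)]
g=(H>15)&(H<34)&(S>110)&(V>60)
for lo,hi in((107,125),(72,84)):
    m=g&(P[...,2]>lo)&(P[...,2]<hi); q=P[m][:,:2].astype('float32')
    if len(q)>20:
        print(lo,len(q),q.mean(0),cv2.minAreaRect(q),np.median(P[m][:,2]))
E
```

```text
{'time_s': 0.15, 'tcp_pos': [149.78, 631.952, 255.383], 'ee_rot': [-0.365, -3.12, 0.003], 'force': [0.839, -0.102, -0.083], 'ft_torque': [-0.008, -0.05, -0.002], 'gripper_width': 0.999, 'gripper_force': 0.0, 'joints': [-1.365, 0.616, -0.013, 1.425, 0.008, 1.103, -0.04]}
tcp [149.8 632.1 255.6] shift units [-7.038 -5.568  0.12 ]
tool y yaw 76.67 z [-4.0e-04 -1.6e-03 -1.0e+00] j7 -0.04
```

View pics/w1.png

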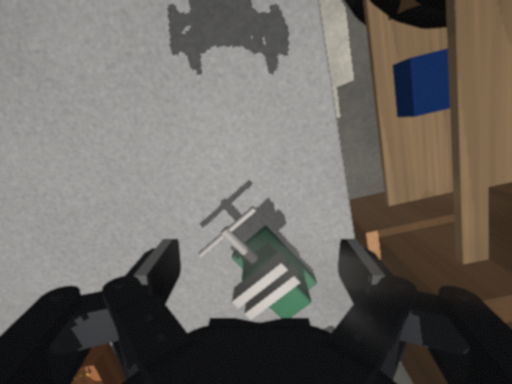

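The move was refused, so that picture shows only the start spot. I'll resend with full rows.

Request:
step_arm:
  targets:
    - {"dx":-0.78,"dy":-0.62,"dz":0,"ax":0,"ay":0,"az":0,"claw":1}
    - {"dx":-0.78,"dy":-0.62,"dz":0,"ax":0,"ay":0,"az":0,"claw":1}
    - {"dx":-0.78,"dy":-0.62,"dz":0,"ax":0,"ay":0,"az":0,"claw":1}
    - {"dx":-0.78,"dy":-0.62,"dz":0,"ax":0,"ay":0,"az":0,"claw":1}
    - {"dx":-0.78,"dy":-0.62,"dz":0,"ax":0,"ay":0,"az":0,"claw":1}
    - {"dx":-0.78,"dy":-0.62,"dz":0,"ax":0,"ay":0,"az":0,"claw":1}
    - {"dx":-0.78,"dy":-0.62,"dz":0,"ax":0,"ay":0,"az":0,"claw":1}
    - {"dx":-0.78,"dy":-0.62,"dz":0,"ax":0,"ay":0,"az":0,"claw":1}
    - {"dx":-0.78,"dy":-0.62,"dz":0,"ax":0,"ay":0,"az":0,"claw":1}
    - {"dx":0,"dy":0,"dz":0,"ax":0,"ay":0,"az":0,"claw":1}
    - {"dx":0,"dy":0,"dz":0,"ax":0,"ay":0,"az":0,"claw":1}

```text
time_s: 1.3
tcp_pos: [427.9, 278.5, 256.2]
ee_rot: [-0.371, -3.119, 0.0]
force: [-0.0, 0.9, 0.3]
gripper_width: 1.003
gripper_force: 0.0
```

Run:
```python
from h import *
o=st(); s=snap('wrist','w2'); P=cloud(s); hsv=cv2.cvtColor(s['im'],cv2.COLOR_RGB2HSV); need([428,280,250])
H,S,V=[hsv[...,i].astype(int) for i in range(3)]
g=(H>15)&(H<34)&(S>110)&(V>60)
for lo,hi in((107,125),(72,84)):
    m=g&(P[...,2]>lo)&(P[...,2]<hi); q=P[m][:,:2].astype('float32')
    if len(q)>20:
        print(lo,len(q),q.mean(0),cv2.minAreaRect(q),np.median(P[m][:,2]))
```

```text
{'time_s': 1.3, 'tcp_pos': [427.937, 278.531, 256.239], 'ee_rot': [-0.371, -3.119, 0.0], 'force': [-0.031, 0.855, 0.274], 'ft_torque': [0.019, 0.057, 0.01], 'gripper_width': 1.003, 'gripper_force': 0.0, 'joints': [-0.643, 0.399, 0.033, 1.822, -0.016, 0.92, 0.731]}
tcp [426.8 280.3 256.2] shift units [-0.024  0.     0.124]
tool y yaw 76.64 z [-8.e-04  5.e-04 -1.e+00] j7 0.731
107 295 [426.2488  283.58163] ((427.1634826660156, 283.2279052734375), (17.973806381225586, 18.178312301635742), 68.99054718017578) 114.04590393785766
72 859 [405.85513 266.2398 ] ((488.78533935546875, 153.10105895996094), (128.26470947265625, 428.97967529296875), 37.76020812988281) 74.48719754364949
```

View pics/w2.png

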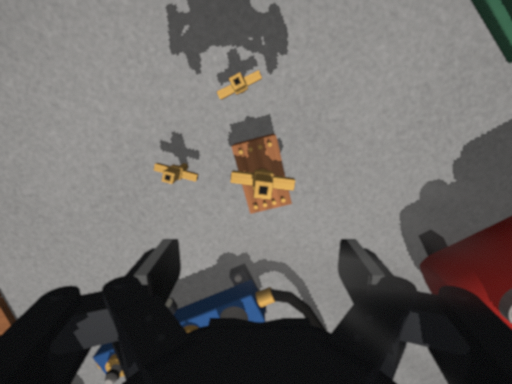

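The key in the block shows at (263,186): an 18 mm square at (427,283), top 114 mm, side arms at 69°. That matches the given size, and the two shorter keys at (172,175) and (238,83) are the look-alikes. Next I'll look into the cock socket.

Request:
step_arm:
  targets:
    - {"dx":-0.72,"dy":-0.145,"dz":0.3,"ax":0,"ay":0,"az":0,"claw":1}
    - {"dx":-0.72,"dy":-0.145,"dz":0.3,"ax":0,"ay":0,"az":0,"claw":1}
    - {"dx":-0.72,"dy":-0.145,"dz":0.3,"ax":0,"ay":0,"az":0,"claw":1}
    - {"dx":-0.72,"dy":-0.145,"dz":0.3,"ax":0,"ay":0,"az":0,"claw":1}
    - {"dx":-0.72,"dy":-0.145,"dz":0.3,"ax":0,"ay":0,"az":0,"claw":1}
    - {"dx":-0.72,"dy":-0.145,"dz":0.3,"ax":0,"ay":0,"az":0,"claw":1}
    - {"dx":0,"dy":0,"dz":0,"ax":0,"ay":0,"az":0,"claw":1}
    - {"dx":0,"dy":0,"dz":0,"ax":0,"ay":0,"az":0,"claw":1}

```text
time_s: 2.15
tcp_pos: [626.4, 189.6, 165.1]
ee_rot: [-0.362, -3.118, -0.001]
force: [0.2, 0.5, 1.1]
gripper_width: 0.999
gripper_force: 0.0
```

Run:
```python
from h import *
o=st(); s=snap('wrist','w3'); P=cloud(s); u,v=proj(s,[608,192,92]).astype(int); print(u,v)
im=s['im'][max(0,v-75):v+75,max(0,u-90):u+90]; print(max(0,v-75),max(0,u-90),im.shape)
cv2.imwrite('pics/w3c.png',cv2.resize(im[:,:,::-1],None,fx=4,fy=4,interpolation=cv2.INTER_CUBIC))
```

```text
{'time_s': 2.15, 'tcp_pos': [626.379, 189.591, 165.113], 'ee_rot': [-0.362, -3.118, -0.001], 'force': [0.18, 0.535, 1.054], 'ft_torque': [0.011, 0.069, 0.005], 'gripper_width': 0.999, 'gripper_force': 0.0, 'joints': [-0.348, 0.712, 0.037, 1.514, -0.032, 0.919, 1.04]}
255 192
117 165 (150, 180, 3)
```

View pics/w3c.png

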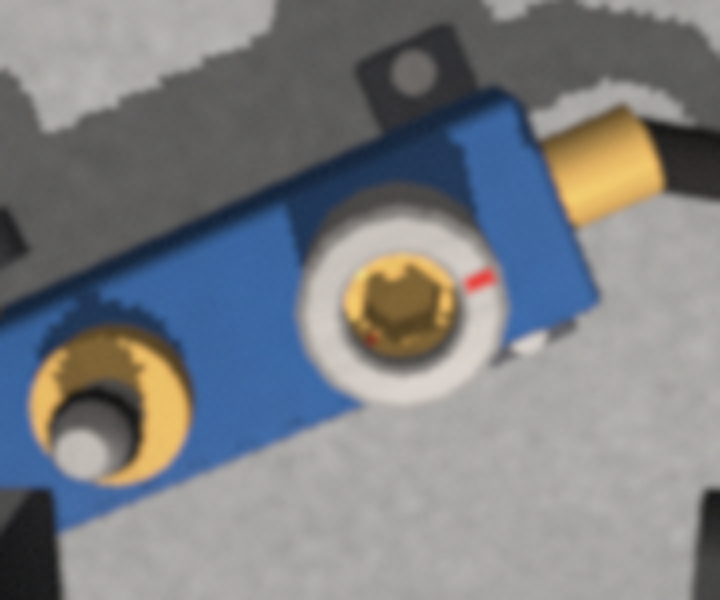

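The crop shows the boss rim centred at (403,306), the red mark at (481,280), the red dot at (371,339) and the hex at (401,307). The cock therefore stands at about 1.05 rad. I'll compute that exactly.

Run:
```python
from h import *
s=load('w3'); P=cloud(s); hsv=cv2.cvtColor(s['im'],cv2.COLOR_RGB2HSV).astype(int); H,S,V=[hsv[...,i] for i in range(3)]
c=lambda a,b,z: plane(s,165+(a+.5)/4-.5,117+(b+.5)/4-.5,z)
red=((H<8)|(H>172))&(S>120)&(V>60); red[:117]=0; red[267:]=0; red[:,:165]=0; red[:,345:]=0
k,l,t,cc=cv2.connectedComponentsWithStats(red.astype('uint8'))
for i in range(1,k): print('red',t[i,4],cc[i],((cc[i]-[165,117])*4).round())
# rim: grey pixels height 88..96
m=(S<60)&(V>120)&(abs(P[...,2]-92)<5); k,l,t,cc=cv2.connectedComponentsWithStats(m.astype('uint8')); i=1+t[1:,4].argmax()
cn,_=cv2.findContours((l==i).astype('uint8'),cv2.RETR_EXTERNAL,cv2.CHAIN_APPROX_NONE)
w=np.array([plane(s,*p[0],92)[:2] for p in max(cn,key=len)],'float32'); rim=cv2.minEnclosingCircle(w); print('rim',rim, cv2.fitEllipse(w), np.median(P[l==i][:,2]))
ctr=np.array(cv2.fitEllipse(w)[0])
mk=c(481,280,92)[:2]; dot=c(371,339,84)[:2]; hx=c(401,306,84)[:2]
a=lambda d:np.degrees(np.arctan2(d[1],d[0]))
print('mark',a(mk-ctr),'dot via rim ctr',a(dot-ctr),'via hex',a(dot-hx),hx)
# outlets from top cam: nipple-tip blobs z 90-97
for n in('top0','w3'):
    q=load(n); Q=cloud(q); mm=(Q[...,2]>88)&(Q[...,2]<100)&(Q[...,0]>550)&(Q[...,0]<700)&(Q[...,1]>-60)&(Q[...,1]<240)
    k,l,t,cc=cv2.connectedComponentsWithStats(mm.astype('uint8'))
    for i in range(1,k):
        if t[i,4]>4: print(n,t[i,4],Q[l==i].mean(0).round(1))
```

```text
red 18 [284.66666667 186.61111111] [479. 278.]
red 1 [257. 202.] [368. 340.]
rim ((611.28564453125, 198.7928924560547), 19.46131134033203) ((611.4052734375, 198.6571044921875), (37.45893096923828, 38.101341247558594), 18.024864196777344) 91.04857567329778
mark 99.74549018332041 dot via rim ctr -49.95884903059489 via hex -54.2375624668439 [612.38534756 198.51163869]
top0 20 [647.2  12.2  92.2]
top0 22 [635.2  70.9  93.1]
top0 108 [612.9 195.3  91.4]
top0 24 [624.6 129.8  92.4]
w3 1492 [610.9 198.5  90.9]
w3 286 [623.3 133.8  91.7]
w3 270 [634.8  75.5  91.7]
w3 214 [644.9  17.3  91.4]
```

Request:
step_arm:
  targets:
    - {"dx":0.72,"dy":0.145,"dz":0,"ax":0,"ay":0,"az":0,"claw":1}
    - {"dx":0.72,"dy":0.145,"dz":0,"ax":0,"ay":0,"az":0,"claw":1}
    - {"dx":0.72,"dy":0.145,"dz":0,"ax":0,"ay":0,"az":0,"claw":1}
    - {"dx":0.72,"dy":0.145,"dz":0,"ax":0,"ay":0,"az":0,"claw":1}
    - {"dx":0.72,"dy":0.145,"dz":0,"ax":0,"ay":0,"az":0,"claw":1}
    - {"dx":0.7,"dy":0.145,"dz":0,"ax":0,"ay":0,"az":0,"claw":1}
    - {"dx":0,"dy":0,"dz":0,"ax":0,"ay":0,"az":0.17,"claw":0}
    - {"dx":0,"dy":0,"dz":0,"ax":0,"ay":0,"az":0,"claw":0}
    - {"dx":0,"dy":0,"dz":0,"ax":0,"ay":0,"az":0,"claw":0}

```text
time_s: 3.1
tcp_pos: [427.6, 280.8, 167.2]
ee_rot: [0.565, 3.089, 0.002]
force: [1.0, -1.1, 0.3]
gripper_width: 0.518
gripper_force: 0.0
```

Run:
```python
from h import *
need([427.5,282.3,106],69)
s=snap('wrist','w4'); P=cloud(s); m=(P[...,2]>108)&(P[...,2]<120)&(np.hypot(P[...,0]-427,P[...,1]-282)<25); q=P[m][:,:2].astype('float32'); print(len(q),cv2.minAreaRect(q))
st()
```

```text
tcp [427.6 280.8 167.2] shift units [0.014 0.025 1.223]
turn units [0.002 0.001 0.006]
turn units [-2.000e-03  3.000e-03 -3.994e+00]
tool y yaw 69.28 z [ 0.0013  0.001  -1.    ] j7 0.652
690 ((426.6294250488281, 283.6943054199219), (17.879640579223633, 17.998380661010742), 68.77720642089844)
{'time_s': 3.15, 'tcp_pos': [428.126, 280.285, 166.953], 'ee_rot': [0.567, 3.089, 0.002], 'force': [0.206, -0.549, 0.379], 'ft_torque': [0.006, 0.048, 0.012], 'gripper_width': 0.5, 'gripper_force': 0.0, 'joints': [-0.681, 0.519, 0.086, 1.93, -0.066, 0.694, 0.652]}
```

Request:
step_arm:
  targets:
    - {"dx":0.01,"dy":0.04,"dz":0.4,"ax":0,"ay":0,"az":0.01,"claw":0}
    - {"dx":0,"dy":0,"dz":0.4,"ax":0,"ay":0,"az":0,"claw":0}
    - {"dx":0,"dy":0,"dz":0.4,"ax":0,"ay":0,"az":0,"claw":0}
    - {"dx":0,"dy":0,"dz":0,"ax":0,"ay":0,"az":0,"claw":0}
    - {"dx":0,"dy":0,"dz":0,"ax":0,"ay":0,"az":0,"claw":-1}
    - {"dx":0,"dy":0,"dz":0,"ax":0,"ay":0,"az":0,"claw":-1}
    - {"dx":0,"dy":0,"dz":0,"ax":0,"ay":0,"az":0,"claw":-1}
    - {"dx":0,"dy":0,"dz":0,"ax":0,"ay":0,"az":0,"claw":-1}
    - {"dx":0,"dy":0,"dz":0,"ax":0,"ay":0,"az":0,"claw":-1}
  squeeze: 60

```text
time_s: 4.05
tcp_pos: [429.2, 282.1, 107.3]
ee_rot: [0.584, 3.085, 0.002]
force: [0.9, -0.4, 3.7]
gripper_width: 0.204
gripper_force: 59.2
```

```bash
python3 -c "
from h import *
st(); need([427,283,106],69)"
```

```text
{'time_s': 4.05, 'tcp_pos': [429.152, 282.064, 107.273], 'ee_rot': [0.584, 3.085, 0.002], 'force': [0.918, -0.353, 3.673], 'ft_torque': [-0.192, -0.102, 0.013], 'gripper_width': 0.204, 'gripper_force': 59.19, 'joints': [-0.674, 0.616, 0.074, 1.977, -0.081, 0.55, 0.653]}
tcp [429.2 282.1 107.3] shift units [0.047 0.002 0.025]
turn units [ 0.002  0.002 -0.01 ]
turn units [ 3.00e-03 -3.00e-03  3.99e+00]
tool y yaw 68.56 z [ 0.0021  0.0011 -1.    ] j7 0.653
```

Key gripped: opening 17.3 mm, TCP 94 mm above its tip. I'll lift it, carry it over and turn it to the hex angle.

Request:
step_arm:
  targets:
    - {"dx":0,"dy":0,"dz":-0.3,"ax":0,"ay":0,"az":0,"claw":-1}
    - {"dx":0,"dy":0,"dz":-0.6,"ax":0,"ay":0,"az":0,"claw":-1}
    - {"dx":0,"dy":0,"dz":-0.6,"ax":0,"ay":0,"az":0,"claw":-1}
    - {"dx":0,"dy":0,"dz":-0.54,"ax":0,"ay":0,"az":0,"claw":-1}
    - {"dx":-0.3,"dy":0,"dz":0,"ax":0,"ay":0,"az":0,"claw":-1}
    - {"dx":-0.65,"dy":-0.04,"dz":0,"ax":0,"ay":0,"az":0,"claw":-1}
    - {"dx":-0.65,"dy":-0.04,"dz":0,"ax":0,"ay":0,"az":0,"claw":-1}
    - {"dx":-0.65,"dy":-0.04,"dz":0,"ax":0,"ay":0,"az":0,"claw":-1}
    - {"dx":-0.65,"dy":-0.04,"dz":0,"ax":0,"ay":0,"az":0,"claw":-1}
    - {"dx":-0.65,"dy":-0.04,"dz":0,"ax":0,"ay":0,"az":0,"claw":-1}
    - {"dx":-0.5,"dy":-0.02,"dz":0,"ax":0,"ay":0,"az":0,"claw":-1}

```text
time_s: 5.15
tcp_pos: [614.2, 194.5, 205.7]
ee_rot: [-0.588, -3.084, 0.005]
force: [-0.5, 0.0, -3.0]
gripper_width: 0.202
gripper_force: 59.9
```

Request:
step_arm:
  targets:
    - {"dx":0,"dy":0,"dz":0,"ax":0,"ay":0,"az":-0.165,"claw":-1}
    - {"dx":0,"dy":0,"dz":0,"ax":0,"ay":0,"az":-0.165,"claw":-1}
    - {"dx":0,"dy":0,"dz":0,"ax":0,"ay":0,"az":-0.165,"claw":-1}
    - {"dx":0,"dy":0,"dz":0,"ax":0,"ay":0,"az":-0.165,"claw":-1}
    - {"dx":0,"dy":0,"dz":0,"ax":0,"ay":0,"az":0,"claw":-1}
    - {"dx":0,"dy":0,"dz":0,"ax":0,"ay":0,"az":0,"claw":-1}

```text
time_s: 5.75
tcp_pos: [612.4, 196.7, 206.6]
ee_rot: [0.221, -3.131, 0.001]
force: [0.4, 0.4, -3.0]
gripper_width: 0.202
gripper_force: 59.9
```

Run:
```python
from h import *
st(); need([613.7,198.2,190],98.4)
snap('wrist','w5'); a=snap('scene','s5')
im=np.vstack([cv2.resize(cv2.imread('pics/w5.png'),(440,330)),cv2.resize(cv2.imread('pics/s5.png')[200:320,220:380],(360,270),interpolation=cv2.INTER_CUBIC).copy() if 0 else np.pad(cv2.resize(cv2.imread('pics/s5.png')[180:320,210:390],(347,270),interpolation=cv2.INTER_CUBIC),((0,0),(0,93),(0,0)))])
cv2.imwrite('pics/w5c.png',im)
```

```text
{'time_s': 5.75, 'tcp_pos': [612.418, 196.657, 206.578], 'ee_rot': [0.221, -3.131, 0.001], 'force': [0.419, 0.423, -2.975], 'ft_torque': [0.016, -0.02, 0.075], 'gripper_width': 0.202, 'gripper_force': 59.905, 'joints': [-0.32, 0.652, -0.042, 1.504, 0.031, 0.989, 1.341]}
tcp [612.4 196.7 206.6] shift units [-0.031  0.027  0.331]
turn units [-0.001 -0.004 -0.007]
turn units [-6.000e-03  1.000e-03  3.993e+00]
tool y yaw 98.07 z [-0.0028 -0.0011 -1.    ] j7 1.341
```

View pics/w5c.png

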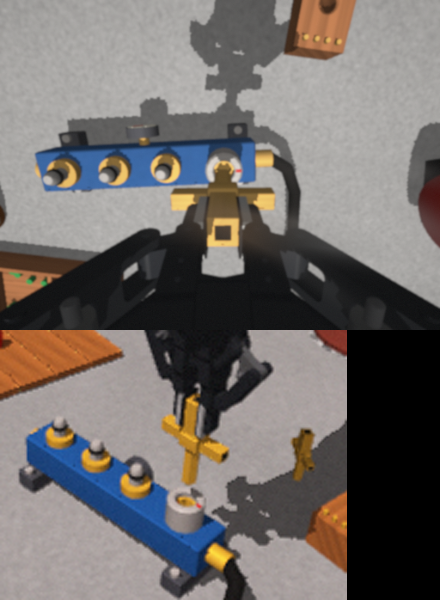

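Wrist view (top half): the key's top face is at about (222,233), its tip is over the boss at (224,168), and the block hole is at (327,5). I'll measure the key in hand and the hole.

Run:
```python
from h import *
s=load('w5'); P=cloud(s); T=np.array([612.4,196.7,206.6])
m=(P[...,2]>208)&(P[...,2]<222)&(np.hypot(P[...,0]-612,P[...,1]-198)<22); 
hsv=cv2.cvtColor(s['im'],cv2.COLOR_RGB2HSV); m&=(hsv[...,1]>110)&(hsv[...,0]>15)&(hsv[...,0]<34)
v,u=np.nonzero(m); z=np.median(P[m][:,2]); w=np.array([plane(s,a,b,214.6)[:2] for a,b in zip(u,v)],'float32'); print('key top z',z,cv2.minAreaRect(w),len(w))
m=(P[...,2]>165)&(P[...,2]<180)&(hsv[...,1]>110)&(hsv[...,0]>15)&(hsv[...,0]<34)&(np.hypot(P[...,0]-612,P[...,1]-198)<50); v,u=np.nonzero(m); w=np.array([plane(s,a,b,175)[:2] for a,b in zip(u,v)],'float32'); print('arms',np.median(P[m][:,2]),cv2.minAreaRect(w))
# hole: dark spot in block
m=(P[...,2]>36)&(P[...,2]<54)&(P[...,0]>370)&(P[...,0]<480)&(P[...,1]>230)&(P[...,1]<340); q=P[m]; print('blk',len(q),q.min(0),q.max(0))
print('hole px',plane(s,327*512/440,5*512/440,45), proj(s,[428,283,45]))
```

```text
key top z 213.25731660008472 ((607.669677734375, 197.0161590576172), (20.11172866821289, 17.627321243286133), 8.14643669128418) 1143
arms 173.55767431040368 ((605.2427978515625, 196.68365478515625), (19.347217559814453, 72.14612579345703), 8.136324882507324)
blk 3566 [420.84557465 254.96386745  36.00270112] [472.93669402 312.01795995  52.03555932]
hole px [429.85529535 282.45816516  45.        ] [381.63731835   3.56078371]
```

Request:
step_arm:
  targets:
    - {"dx":-0.05,"dy":0.025,"dz":0.1,"ax":0,"ay":0,"az":0,"claw":-1}
    - {"dx":0,"dy":0,"dz":0.1,"ax":0,"ay":0,"az":0,"claw":-1}
    - {"dx":0,"dy":0,"dz":0.1,"ax":0,"ay":0,"az":0,"claw":-1}
    - {"dx":0,"dy":0,"dz":0.1,"ax":0,"ay":0,"az":0,"claw":-1}
    - {"dx":0,"dy":0,"dz":0.06,"ax":0,"ay":0,"az":0,"claw":-1}
    - {"dx":0,"dy":0,"dz":0.06,"ax":0,"ay":0,"az":0,"claw":-1}
    - {"dx":0,"dy":0,"dz":0.06,"ax":0,"ay":0,"az":0,"claw":-1}
    - {"dx":0,"dy":0,"dz":0,"ax":0,"ay":0,"az":0,"claw":-1}

```text
time_s: 6.65
tcp_pos: [614.8, 199.1, 178.8]
ee_rot: [0.226, -3.132, 0.0]
force: [0.3, 0.0, -3.7]
gripper_width: 0.203
gripper_force: 59.9
```

```bash
python3 -c "
from h import *
st()"
```

```text
{'time_s': 6.65, 'tcp_pos': [614.827, 199.076, 178.816], 'ee_rot': [0.226, -3.132, 0.0], 'force': [0.277, 0.048, -3.673], 'ft_torque': [-0.003, 0.04, -0.017], 'gripper_width': 0.203, 'gripper_force': 59.897, 'joints': [-0.322, 0.684, -0.043, 1.526, 0.034, 0.933, 1.34]}
```

Tip at about 84.8 mm, free so far. On down gently.

Request:
step_arm:
  targets:
    - {"dx":0,"dy":0,"dz":0.06,"ax":0,"ay":0,"az":0,"claw":-1}
    - {"dx":0,"dy":0,"dz":0.06,"ax":0,"ay":0,"az":0,"claw":-1}
    - {"dx":0,"dy":0,"dz":0,"ax":0,"ay":0,"az":0,"claw":-1}

```text
time_s: 6.95
tcp_pos: [615.4, 199.0, 175.0]
ee_rot: [-0.226, 3.132, -0.0]
force: [-1.7, -0.3, 3.5]
gripper_width: 0.2
gripper_force: 61.1
```

```bash
python3 -c "
from h import *
st()"
```

```text
{'time_s': 6.95, 'tcp_pos': [615.358, 199.015, 174.962], 'ee_rot': [-0.226, 3.132, -0.0], 'force': [-1.696, -0.286, 3.481], 'ft_torque': [-0.248, 0.594, 0.014], 'gripper_width': 0.2, 'gripper_force': 61.09, 'joints': [-0.322, 0.688, -0.042, 1.53, 0.034, 0.923, 1.339]}
```

Request:
step_arm:
  targets:
    - {"dx":0.015,"dy":0,"dz":0,"ax":0,"ay":0,"az":0,"claw":-1}
    - {"dx":0.015,"dy":0,"dz":0,"ax":0,"ay":0,"az":0,"claw":-1}
    - {"dx":0,"dy":0,"dz":0.02,"ax":0,"ay":0,"az":0,"claw":-1}
    - {"dx":0,"dy":0,"dz":0,"ax":0,"ay":0,"az":0,"claw":-1}

```text
time_s: 7.35
tcp_pos: [615.0, 199.0, 174.7]
ee_rot: [-0.226, 3.129, 0.001]
force: [-1.5, -0.8, 8.7]
gripper_width: 0.2
gripper_force: 61.8
```

```bash
python3 -c "
from h import *
st()"
```

```text
{'time_s': 7.35, 'tcp_pos': [614.958, 198.983, 174.717], 'ee_rot': [-0.226, 3.129, 0.001], 'force': [-1.492, -0.75, 8.724], 'ft_torque': [-0.33, 0.445, -0.0], 'gripper_width': 0.2, 'gripper_force': 61.777, 'joints': [-0.323, 0.687, -0.042, 1.534, 0.034, 0.917, 1.339]}
```

Request:
step_arm:
  targets:
    - {"dx":0,"dy":0,"dz":-0.1,"ax":0,"ay":0,"az":0,"claw":-1}
    - {"dx":0,"dy":0,"dz":-0.06,"ax":0,"ay":0,"az":0,"claw":-1}
    - {"dx":0,"dy":0,"dz":0,"ax":0,"ay":0,"az":0,"claw":-1}
    - {"dx":0,"dy":0,"dz":0,"ax":0,"ay":0,"az":0,"claw":-1}

```text
time_s: 7.75
tcp_pos: [613.2, 199.0, 179.5]
ee_rot: [0.227, -3.132, 0.0]
force: [-0.1, 0.4, -3.2]
gripper_width: 0.2
gripper_force: 59.9
```

Run:
```python
from h import *
st()
s=load('w3'); im=s['im']; c=plane
# rectified top-down view of socket plane z=84, 10 px/mm, world x right, y up, centred on (611.5,198.6)
h=[];W=[]
for dx,dy in((-13,-13),(13,-13),(13,13),(-13,13)):
    h.append(proj(s,[611.5+dx,198.6+dy,84])); W.append([(dx+13)*20,(13-dy)*20])
M=cv2.getPerspectiveTransform(np.float32(h),np.float32(W)); r=cv2.warpPerspective(im,M,(520,520),flags=cv2.INTER_CUBIC)
cv2.imwrite('pics/hex.png',r[:,:,::-1])
```

```text
{'time_s': 7.75, 'tcp_pos': [613.219, 199.012, 179.506], 'ee_rot': [0.227, -3.132, 0.0], 'force': [-0.08, 0.397, -3.166], 'ft_torque': [-0.023, -0.006, -0.01], 'gripper_width': 0.2, 'gripper_force': 59.901, 'joints': [-0.323, 0.681, -0.043, 1.53, 0.033, 0.932, 1.339]}
```

View pics/hex.png

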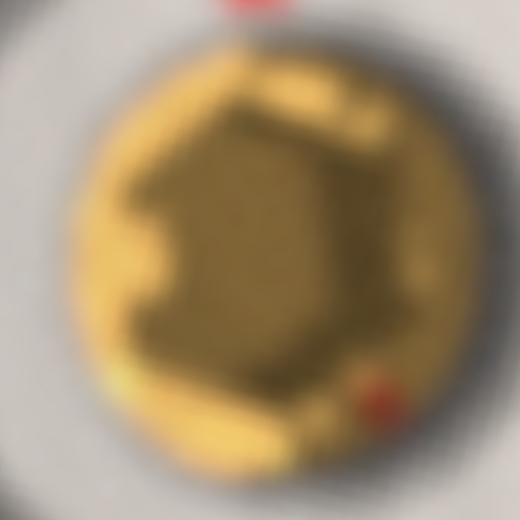

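The rectified hex has its flats at about 7° and its centre at (611.7,199.2). The key's 8° fits, so the misfit is lateral. I'll retry at the shifted spot.

Request:
step_arm:
  targets:
    - {"dx":0,"dy":0,"dz":0.06,"ax":0,"ay":0,"az":0,"claw":-1}
    - {"dx":0,"dy":0,"dz":0.06,"ax":0,"ay":0,"az":0,"claw":-1}
    - {"dx":0,"dy":0,"dz":0.04,"ax":0,"ay":0,"az":0,"claw":-1}
    - {"dx":0,"dy":0,"dz":0,"ax":0,"ay":0,"az":0,"claw":-1}

```text
time_s: 8.15
tcp_pos: [613.7, 198.4, 171.6]
ee_rot: [0.226, -3.133, 0.001]
force: [0.8, -1.1, -3.0]
gripper_width: 0.201
gripper_force: 60.0
```

```bash
python3 -c "
from h import *
st()"
```

```text
{'time_s': 8.15, 'tcp_pos': [613.672, 198.438, 171.59], 'ee_rot': [0.226, -3.133, 0.001], 'force': [0.809, -1.127, -3.028], 'ft_torque': [-0.187, -0.219, 0.041], 'gripper_width': 0.201, 'gripper_force': 59.981, 'joints': [-0.323, 0.69, -0.042, 1.538, 0.035, 0.915, 1.338]}
```

It's sliding in. Pressing on to the bottom.

Request:
step_arm:
  targets:
    - {"dx":-0.005,"dy":-0.01,"dz":0.06,"ax":0,"ay":0,"az":0,"claw":-1}
    - {"dx":0,"dy":0,"dz":0.06,"ax":0,"ay":0,"az":0,"claw":-1}
    - {"dx":0,"dy":0,"dz":0.05,"ax":0,"ay":0,"az":0,"claw":-1}
    - {"dx":0,"dy":0,"dz":0,"ax":0,"ay":0,"az":0,"claw":-1}

```text
time_s: 8.55
tcp_pos: [613.7, 198.4, 163.2]
ee_rot: [0.226, -3.133, 0.001]
force: [-1.1, 0.5, -3.4]
gripper_width: 0.201
gripper_force: 59.9
```

```bash
python3 -c "
from h import *
st()"
```

```text
{'time_s': 8.55, 'tcp_pos': [613.736, 198.379, 163.192], 'ee_rot': [0.226, -3.133, 0.001], 'force': [-1.077, 0.525, -3.385], 'ft_torque': [-0.146, -0.139, -0.021], 'gripper_width': 0.201, 'gripper_force': 59.9, 'joints': [-0.322, 0.7, -0.042, 1.545, 0.035, 0.898, 1.339]}
```

Key fully home. I'll regrasp 90° clockwise, so the fingers also centre on the other axis before turning.

Request:
step_arm:
  targets:
    - {"dx":0,"dy":0,"dz":0,"ax":0,"ay":0,"az":0,"claw":0}
    - {"dx":0,"dy":0,"dz":0,"ax":0,"ay":0,"az":0,"claw":0}
    - {"dx":0.04,"dy":0,"dz":0,"ax":0,"ay":0,"az":0,"claw":0}
    - {"dx":0,"dy":0,"dz":0,"ax":0,"ay":0,"az":0,"claw":0}

```text
time_s: 8.95
tcp_pos: [611.9, 198.4, 164.3]
ee_rot: [-0.227, 3.133, 0.001]
force: [0.0, 0.7, -0.6]
gripper_width: 0.499
gripper_force: 0.0
```

Request:
step_arm:
  targets:
    - {"dx":0,"dy":0,"dz":0,"ax":0,"ay":0,"az":0.18,"claw":0}
    - {"dx":0,"dy":0,"dz":0,"ax":0,"ay":0,"az":0.18,"claw":0}
    - {"dx":0,"dy":0,"dz":0,"ax":0,"ay":0,"az":0.18,"claw":0}
    - {"dx":0,"dy":0,"dz":0,"ax":0,"ay":0,"az":0.18,"claw":0}
    - {"dx":0,"dy":0,"dz":0,"ax":0,"ay":0,"az":0.18,"claw":0}
    - {"dx":0,"dy":0,"dz":0,"ax":0,"ay":0,"az":0.18,"claw":0}
    - {"dx":0,"dy":0,"dz":0,"ax":0,"ay":0,"az":0.18,"claw":0}
    - {"dx":0,"dy":0,"dz":0,"ax":0,"ay":0,"az":0.18,"claw":0}
    - {"dx":0,"dy":0,"dz":0,"ax":0,"ay":0,"az":0.18,"claw":0}
    - {"dx":0,"dy":0,"dz":0,"ax":0,"ay":0,"az":0.18,"claw":0}
    - {"dx":0,"dy":0,"dz":0,"ax":0,"ay":0,"az":0.18,"claw":0}
    - {"dx":0,"dy":0,"dz":0,"ax":0,"ay":0,"az":0.02,"claw":0}

```text
time_s: 10.15
tcp_pos: [611.8, 198.8, 163.9]
ee_rot: [2.055, 2.376, 0.0]
force: [0.3, -0.2, -0.1]
gripper_width: 0.5
gripper_force: 0.0
```

Run:
```python
from h import *
st(); need([612,198.4,162.5],8.1)
s=snap('wrist','w6'); P=cloud(s); hsv=cv2.cvtColor(s['im'],cv2.COLOR_RGB2HSV)
m=(hsv[...,1]>110)&(hsv[...,0]>15)&(hsv[...,0]<34)&(P[...,2]>165)&(P[...,2]<176)&(np.hypot(P[...,0]-612,P[...,1]-198)<22); v,u=np.nonzero(m)
w=np.array([plane(s,a,b,170)[:2] for a,b in zip(u,v)],'float32'); print('key top z',np.median(P[m][:,2]),cv2.minAreaRect(w))
```

```text
{'time_s': 10.15, 'tcp_pos': [611.833, 198.775, 163.88], 'ee_rot': [2.055, 2.376, 0.0], 'force': [0.311, -0.231, -0.082], 'ft_torque': [-0.082, 0.062, -0.018], 'gripper_width': 0.5, 'gripper_force': 0.0, 'joints': [-0.575, 0.726, 0.399, 1.56, -0.329, 0.923, 0.079]}
tcp [611.8 198.8 163.9] shift units [-0.008  0.002  0.028]
turn units [0.    0.    0.004]
turn units [-0.     0.    -3.996]
tool y yaw 8.27 z [ 1.e-04 -0.e+00 -1.e+00] j7 0.079
key top z 169.23775164716244 ((611.3997192382812, 199.7248077392578), (16.60790252685547, 17.0919189453125), 8.3279447555542)
```

Request:
step_arm:
  targets:
    - {"dx":0,"dy":0,"dz":0.02,"ax":0,"ay":0,"az":0,"claw":-1}
    - {"dx":0,"dy":0,"dz":0,"ax":0,"ay":0,"az":0,"claw":-1}
    - {"dx":0,"dy":0,"dz":0,"ax":0,"ay":0,"az":0,"claw":-1}
    - {"dx":0,"dy":0,"dz":0,"ax":0,"ay":0,"az":0,"claw":-1}
    - {"dx":0,"dy":0,"dz":0,"ax":0,"ay":0,"az":0,"claw":-1}

```text
time_s: 10.7
tcp_pos: [611.9, 198.2, 162.9]
ee_rot: [-2.055, -2.376, -0.0]
force: [0.4, -0.2, 0.7]
gripper_width: 0.202
gripper_force: 58.6
```

```bash
python3 -c "
from h import *
st()"
```

```text
{'time_s': 10.7, 'tcp_pos': [611.897, 198.216, 162.864], 'ee_rot': [-2.055, -2.376, -0.0], 'force': [0.432, -0.161, 0.672], 'ft_torque': [0.001, 0.054, 0.025], 'gripper_width': 0.202, 'gripper_force': 58.559, 'joints': [-0.573, 0.727, 0.398, 1.561, -0.33, 0.921, 0.08]}
```

Fx is near 0, so the cock axis is at (611.9,198.4) and the TCP sits on it. First quarter turn.

Request:
step_arm:
  targets:
    - {"dx":0,"dy":0,"dz":0,"ax":0,"ay":0,"az":0.18,"claw":-1}
    - {"dx":0,"dy":0,"dz":0,"ax":0,"ay":0,"az":0.18,"claw":-1}
    - {"dx":0,"dy":0,"dz":0,"ax":0,"ay":0,"az":0.18,"claw":-1}
    - {"dx":0,"dy":0,"dz":0,"ax":0,"ay":0,"az":0.18,"claw":-1}
    - {"dx":0,"dy":0,"dz":0,"ax":0,"ay":0,"az":0.18,"claw":-1}
    - {"dx":0,"dy":0,"dz":0,"ax":0,"ay":0,"az":0.18,"claw":-1}
    - {"dx":0,"dy":0,"dz":0,"ax":0,"ay":0,"az":0.18,"claw":-1}
    - {"dx":0,"dy":0,"dz":0,"ax":0,"ay":0,"az":0.18,"claw":-1}
    - {"dx":0,"dy":0,"dz":0,"ax":0,"ay":0,"az":0.18,"claw":-1}
    - {"dx":0,"dy":0,"dz":0,"ax":0,"ay":0,"az":0.18,"claw":-1}
    - {"dx":0,"dy":0,"dz":0,"ax":0,"ay":0,"az":0.18,"claw":-1}
    - {"dx":0,"dy":0,"dz":0,"ax":0,"ay":0,"az":0.02,"claw":-1}

```text
time_s: 11.9
tcp_pos: [612.4, 197.9, 162.9]
ee_rot: [3.132, 0.227, 0.002]
force: [-0.1, -1.7, 0.8]
gripper_width: 0.198
gripper_force: 58.9
```

```bash
python3 -c "
from h import *
st();need([611.9,198.4,162.5],-81.7)"
```

```text
{'time_s': 11.9, 'tcp_pos': [612.443, 197.922, 162.867], 'ee_rot': [3.132, 0.227, 0.002], 'force': [-0.062, -1.728, 0.845], 'ft_torque': [-0.177, -0.128, 0.112], 'gripper_width': 0.198, 'gripper_force': 58.878, 'joints': [-0.784, 0.834, 0.824, 1.567, -0.678, 1.045, -1.199]}
tcp [612.4 197.9 162.9] shift units [-0.009 -0.011  0.007]
turn units [ 0.002 -0.001 -0.001]
turn units [-2.000e-03 -4.000e-03  3.999e+00]
tool y yaw -81.73 z [ 0.0012 -0.0016 -1.    ] j7 -1.199
```

Torque 0.11 N m, which is the cock's friction. Release, swing back, regrasp.

Request:
step_arm:
  targets:
    - {"dx":0,"dy":0,"dz":0,"ax":0,"ay":0,"az":0,"claw":0}
    - {"dx":0,"dy":0,"dz":0,"ax":0,"ay":0,"az":0,"claw":0}
    - {"dx":0,"dy":0,"dz":0,"ax":0,"ay":0,"az":0,"claw":0}

```text
time_s: 12.2
tcp_pos: [611.8, 198.3, 162.8]
ee_rot: [-3.133, -0.228, 0.0]
force: [-0.5, -0.2, -0.2]
gripper_width: 0.5
gripper_force: 0.0
```

Request:
step_arm:
  targets:
    - {"dx":0,"dy":0,"dz":0,"ax":0,"ay":0,"az":-0.18,"claw":0}
    - {"dx":0,"dy":0,"dz":0,"ax":0,"ay":0,"az":-0.18,"claw":0}
    - {"dx":0,"dy":0,"dz":0,"ax":0,"ay":0,"az":-0.18,"claw":0}
    - {"dx":0,"dy":0,"dz":0,"ax":0,"ay":0,"az":-0.18,"claw":0}
    - {"dx":0,"dy":0,"dz":0,"ax":0,"ay":0,"az":-0.18,"claw":0}
    - {"dx":0,"dy":0,"dz":0,"ax":0,"ay":0,"az":-0.18,"claw":0}
    - {"dx":0,"dy":0,"dz":0,"ax":0,"ay":0,"az":-0.18,"claw":0}
    - {"dx":0,"dy":0,"dz":0,"ax":0,"ay":0,"az":-0.18,"claw":0}
    - {"dx":0,"dy":0,"dz":0,"ax":0,"ay":0,"az":-0.18,"claw":0}
    - {"dx":0,"dy":0,"dz":0,"ax":0,"ay":0,"az":-0.18,"claw":0}
    - {"dx":0,"dy":0,"dz":0,"ax":0,"ay":0,"az":-0.18,"claw":0}
    - {"dx":0,"dy":0,"dz":0,"ax":0,"ay":0,"az":-0.02,"claw":0}

```text
time_s: 13.4
tcp_pos: [612.0, 197.8, 163.1]
ee_rot: [-2.055, -2.376, -0.001]
force: [-0.6, 0.1, 0.4]
gripper_width: 0.499
gripper_force: 0.0
```

Run:
```python
from h import *
st(); need([611.9,198.4,162.7],8.1)
s=snap('wrist','w7'); P=cloud(s); hsv=cv2.cvtColor(s['im'],cv2.COLOR_RGB2HSV)
m=(hsv[...,1]>110)&(hsv[...,0]>15)&(hsv[...,0]<34)&(P[...,2]>165)&(P[...,2]<176)&(np.hypot(P[...,0]-612,P[...,1]-198)<22); v,u=np.nonzero(m)
w=np.array([plane(s,a,b,170)[:2] for a,b in zip(u,v)],'float32'); print('key top z',np.median(P[m][:,2]),cv2.minAreaRect(w))
```

```text
{'time_s': 13.4, 'tcp_pos': [612.05, 197.833, 163.137], 'ee_rot': [-2.055, -2.376, -0.001], 'force': [-0.559, 0.128, 0.438], 'ft_torque': [-0.037, -0.016, 0.011], 'gripper_width': 0.499, 'gripper_force': 0.0, 'joints': [-0.573, 0.727, 0.4, 1.561, -0.332, 0.921, 0.083]}
tcp [612.  197.8 163.1] shift units [ 0.012 -0.001  0.009]
turn units [ 0.    -0.001  0.005]
turn units [ 1.000e-03  1.000e-03 -3.995e+00]
tool y yaw 8.31 z [ 2.e-04  7.e-04 -1.e+00] j7 0.083
key top z 169.15983741569192 ((611.5492553710938, 200.3510284423828), (16.797487258911133, 19.07935333251953), 9.41325569152832)
```

Key stayed aligned (square at 9.4°). Second quarter: close and turn.

Request:
step_arm:
  targets:
    - {"dx":0,"dy":0,"dz":0,"ax":0,"ay":0,"az":0,"claw":-1}
    - {"dx":0,"dy":0,"dz":0,"ax":0,"ay":0,"az":0,"claw":-1}
    - {"dx":0,"dy":0,"dz":0,"ax":0,"ay":0,"az":0,"claw":-1}
    - {"dx":0,"dy":0,"dz":0,"ax":0,"ay":0,"az":0,"claw":-1}
    - {"dx":0,"dy":0,"dz":0,"ax":0,"ay":0,"az":0,"claw":-1}

```text
time_s: 13.95
tcp_pos: [612.1, 198.2, 162.9]
ee_rot: [2.055, 2.375, 0.0]
force: [0.0, 0.2, 1.9]
gripper_width: 0.204
gripper_force: 59.0
```

Request:
step_arm:
  targets:
    - {"dx":0,"dy":0,"dz":0,"ax":0,"ay":0,"az":0.18,"claw":-1}
    - {"dx":0,"dy":0,"dz":0,"ax":0,"ay":0,"az":0.18,"claw":-1}
    - {"dx":0,"dy":0,"dz":0,"ax":0,"ay":0,"az":0.18,"claw":-1}
    - {"dx":0,"dy":0,"dz":0,"ax":0,"ay":0,"az":0.18,"claw":-1}
    - {"dx":0,"dy":0,"dz":0,"ax":0,"ay":0,"az":0.18,"claw":-1}
    - {"dx":0,"dy":0,"dz":0,"ax":0,"ay":0,"az":0.18,"claw":-1}
    - {"dx":0,"dy":0,"dz":0,"ax":0,"ay":0,"az":0.18,"claw":-1}
    - {"dx":0,"dy":0,"dz":0,"ax":0,"ay":0,"az":0.18,"claw":-1}
    - {"dx":0,"dy":0,"dz":0,"ax":0,"ay":0,"az":0.18,"claw":-1}
    - {"dx":0,"dy":0,"dz":0,"ax":0,"ay":0,"az":0.18,"claw":-1}
    - {"dx":0,"dy":0,"dz":0,"ax":0,"ay":0,"az":0.18,"claw":-1}
    - {"dx":0,"dy":0,"dz":0,"ax":0,"ay":0,"az":0.02,"claw":-1}

```text
time_s: 15.15
tcp_pos: [612.5, 198.0, 163.0]
ee_rot: [3.132, 0.226, 0.002]
force: [1.4, -1.4, 2.0]
gripper_width: 0.197
gripper_force: 59.2
```

```bash
python3 -c "
from h import *
st();need([611.9,198.4,162.5],-81.7)"
```

```text
{'time_s': 15.15, 'tcp_pos': [612.543, 197.986, 162.969], 'ee_rot': [3.132, 0.226, 0.002], 'force': [1.364, -1.37, 1.991], 'ft_torque': [-0.268, -0.279, 0.146], 'gripper_width': 0.197, 'gripper_force': 59.204, 'joints': [-0.786, 0.835, 0.827, 1.567, -0.68, 1.046, -1.198]}
tcp [612.5 198.  163. ] shift units [-0.012 -0.01   0.009]
turn units [ 0.002 -0.002 -0.001]
turn units [-3.000e-03 -4.000e-03  3.999e+00]
tool y yaw -81.75 z [ 0.0016 -0.0016 -1.    ] j7 -1.198
```

Request:
step_arm:
  targets:
    - {"dx":0,"dy":0,"dz":0,"ax":0,"ay":0,"az":0,"claw":0}
    - {"dx":0,"dy":0,"dz":0,"ax":0,"ay":0,"az":0,"claw":0}
    - {"dx":0,"dy":0,"dz":0,"ax":0,"ay":0,"az":0,"claw":0}

```text
time_s: 15.45
tcp_pos: [611.6, 198.5, 162.6]
ee_rot: [-3.133, -0.228, 0.002]
force: [-0.0, -0.0, -0.5]
gripper_width: 0.499
gripper_force: 0.0
```

Request:
step_arm:
  targets:
    - {"dx":0,"dy":0,"dz":0,"ax":0,"ay":0,"az":-0.18,"claw":0}
    - {"dx":0,"dy":0,"dz":0,"ax":0,"ay":0,"az":-0.18,"claw":0}
    - {"dx":0,"dy":0,"dz":0,"ax":0,"ay":0,"az":-0.18,"claw":0}
    - {"dx":0,"dy":0,"dz":0,"ax":0,"ay":0,"az":-0.18,"claw":0}
    - {"dx":0,"dy":0,"dz":0,"ax":0,"ay":0,"az":-0.18,"claw":0}
    - {"dx":0,"dy":0,"dz":0,"ax":0,"ay":0,"az":-0.18,"claw":0}
    - {"dx":0,"dy":0,"dz":0,"ax":0,"ay":0,"az":-0.18,"claw":0}
    - {"dx":0,"dy":0,"dz":0,"ax":0,"ay":0,"az":-0.18,"claw":0}
    - {"dx":0,"dy":0,"dz":0,"ax":0,"ay":0,"az":-0.18,"claw":0}
    - {"dx":0,"dy":0,"dz":0,"ax":0,"ay":0,"az":-0.18,"claw":0}
    - {"dx":0,"dy":0,"dz":0,"ax":0,"ay":0,"az":-0.18,"claw":0}
    - {"dx":0,"dy":0,"dz":0,"ax":0,"ay":0,"az":-0.02,"claw":0}

```text
time_s: 16.65
tcp_pos: [611.9, 197.9, 163.0]
ee_rot: [-2.054, -2.376, -0.001]
force: [0.2, -0.8, 0.7]
gripper_width: 0.499
gripper_force: 0.0
```

Run:
```python
from h import *
st(); need([611.9,198.4,162.7],8.1)
s=snap('wrist','w8'); P=cloud(s); hsv=cv2.cvtColor(s['im'],cv2.COLOR_RGB2HSV)
m=(hsv[...,1]>110)&(hsv[...,0]>15)&(hsv[...,0]<34)&(P[...,2]>165)&(P[...,2]<176)&(np.hypot(P[...,0]-612,P[...,1]-198)<22); v,u=np.nonzero(m)
w=np.array([plane(s,a,b,170)[:2] for a,b in zip(u,v)],'float32'); print('key top z',np.median(P[m][:,2]),cv2.minAreaRect(w))
```

```text
{'time_s': 16.65, 'tcp_pos': [611.869, 197.894, 163.035], 'ee_rot': [-2.054, -2.376, -0.001], 'force': [0.165, -0.798, 0.66], 'ft_torque': [-0.002, -0.052, -0.001], 'gripper_width': 0.499, 'gripper_force': 0.0, 'joints': [-0.575, 0.727, 0.403, 1.561, -0.335, 0.922, 0.085]}
tcp [611.9 197.9 163. ] shift units [0.01  0.002 0.007]
turn units [-0.    -0.001  0.005]
turn units [ 2.000e-03 -0.000e+00 -3.995e+00]
tool y yaw 8.3 z [-3.e-04  8.e-04 -1.e+00] j7 0.085
key top z 169.19414831262463 ((611.8018188476562, 199.40872192382812), (16.580265045166016, 16.951448440551758), 8.367465019226074)
```

Last stretch, about 30–36° to the stop: close, turn 25°, then small steps watching the torque.

Request:
step_arm:
  targets:
    - {"dx":0,"dy":0,"dz":0,"ax":0,"ay":0,"az":0,"claw":-1}
    - {"dx":0,"dy":0,"dz":0,"ax":0,"ay":0,"az":0,"claw":-1}
    - {"dx":0,"dy":0,"dz":0,"ax":0,"ay":0,"az":0,"claw":-1}
    - {"dx":0,"dy":0,"dz":0,"ax":0,"ay":0,"az":0,"claw":-1}
    - {"dx":0,"dy":0,"dz":0,"ax":0,"ay":0,"az":0,"claw":-1}
    - {"dx":0,"dy":0,"dz":0,"ax":0,"ay":0,"az":0.14,"claw":-1}
    - {"dx":0,"dy":0,"dz":0,"ax":0,"ay":0,"az":0.14,"claw":-1}
    - {"dx":0,"dy":0,"dz":0,"ax":0,"ay":0,"az":0.14,"claw":-1}
    - {"dx":0,"dy":0,"dz":0,"ax":0,"ay":0,"az":0.14,"claw":-1}
    - {"dx":0,"dy":0,"dz":0,"ax":0,"ay":0,"az":0,"claw":-1}

```text
time_s: 17.7
tcp_pos: [612.3, 198.3, 162.9]
ee_rot: [2.523, 1.87, 0.001]
force: [0.8, -0.1, 1.3]
gripper_width: 0.201
gripper_force: 59.0
```

```bash
python3 -c "
from h import *
st();need([611.9,198.4,162.5],-20)"
```

```text
{'time_s': 17.7, 'tcp_pos': [612.27, 198.279, 162.943], 'ee_rot': [2.523, 1.87, 0.001], 'force': [0.783, -0.109, 1.278], 'ft_torque': [-0.034, -0.174, 0.065], 'gripper_width': 0.201, 'gripper_force': 59.023, 'joints': [-0.643, 0.751, 0.528, 1.563, -0.436, 0.947, -0.27]}
tcp [612.3 198.3 162.9] shift units [ 0.    -0.008  0.009]
turn units [0.001 0.    0.068]
turn units [-1.000e-03  2.000e-03 -3.932e+00]
tool y yaw -16.92 z [ 9.e-04 -7.e-04 -1.e+00] j7 -0.27
```

Request:
step_arm:
  targets:
    - {"dx":0,"dy":0,"dz":0,"ax":0,"ay":0,"az":0.06,"claw":-1}
    - {"dx":0,"dy":0,"dz":0,"ax":0,"ay":0,"az":0.06,"claw":-1}
    - {"dx":0,"dy":0,"dz":0,"ax":0,"ay":0,"az":0,"claw":-1}

```text
time_s: 18.0
tcp_pos: [612.3, 198.3, 162.9]
ee_rot: [2.607, 1.752, 0.001]
force: [1.4, -0.5, 1.1]
gripper_width: 0.201
gripper_force: 59.1
```

```bash
python3 -c "
from h import *
st();need([611.9,198.4,162.5],-25)"
```

```text
{'time_s': 18.0, 'tcp_pos': [612.274, 198.267, 162.949], 'ee_rot': [2.607, 1.752, 0.001], 'force': [1.441, -0.486, 1.143], 'ft_torque': [-0.042, -0.197, 0.082], 'gripper_width': 0.201, 'gripper_force': 59.096, 'joints': [-0.655, 0.756, 0.552, 1.563, -0.457, 0.953, -0.344]}
tcp [612.3 198.3 162.9] shift units [-0.    -0.008  0.009]
turn units [ 0.001 -0.     0.062]
turn units [ 0.000e+00  2.000e-03 -3.938e+00]
tool y yaw -22.21 z [ 9.e-04 -1.e-04 -1.e+00] j7 -0.344
```

Request:
step_arm:
  targets:
    - {"dx":0,"dy":0,"dz":0,"ax":0,"ay":0,"az":0.06,"claw":-1}
    - {"dx":0,"dy":0,"dz":0,"ax":0,"ay":0,"az":0.06,"claw":-1}
    - {"dx":0,"dy":0,"dz":0,"ax":0,"ay":0,"az":0.06,"claw":-1}
    - {"dx":0,"dy":0,"dz":0,"ax":0,"ay":0,"az":0,"claw":-1}

```text
time_s: 18.4
tcp_pos: [612.3, 198.2, 162.9]
ee_rot: [2.724, 1.563, 0.001]
force: [1.1, 0.8, 0.6]
gripper_width: 0.205
gripper_force: 59.1
```

```bash
python3 -c "
from h import *
st();need([611.9,198.4,162.5],-30.3)"
```

```text
{'time_s': 18.4, 'tcp_pos': [612.338, 198.176, 162.94], 'ee_rot': [2.724, 1.563, 0.001], 'force': [1.095, 0.79, 0.65], 'ft_torque': [-0.029, -0.277, 0.063], 'gripper_width': 0.205, 'gripper_force': 59.088, 'joints': [-0.675, 0.765, 0.591, 1.564, -0.489, 0.963, -0.459]}
tcp [612.3 198.2 162.9] shift units [-0.001 -0.01   0.009]
turn units [ 0.001 -0.    -0.   ]
turn units [-1.e-03 -2.e-03  4.e+00]
tool y yaw -30.32 z [ 1.e-03 -2.e-04 -1.e+00] j7 -0.459
```

Request:
step_arm:
  targets:
    - {"dx":0,"dy":0,"dz":0,"ax":0,"ay":0,"az":0.05,"claw":-1}
    - {"dx":0,"dy":0,"dz":0,"ax":0,"ay":0,"az":0.05,"claw":-1}
    - {"dx":0,"dy":0,"dz":0,"ax":0,"ay":0,"az":0,"claw":-1}

```text
time_s: 18.7
tcp_pos: [612.3, 198.2, 162.9]
ee_rot: [2.783, 1.455, 0.001]
force: [0.9, -0.2, 0.6]
gripper_width: 0.205
gripper_force: 59.3
```

```bash
python3 -c "
from h import *
st();need([611.9,198.4,162.5],-34.8)"
```

```text
{'time_s': 18.7, 'tcp_pos': [612.328, 198.191, 162.932], 'ee_rot': [2.783, 1.455, 0.001], 'force': [0.912, -0.215, 0.567], 'ft_torque': [-0.078, -0.354, 0.098], 'gripper_width': 0.205, 'gripper_force': 59.282, 'joints': [-0.685, 0.77, 0.612, 1.564, -0.506, 0.969, -0.522]}
tcp [612.3 198.2 162.9] shift units [-0.001 -0.009  0.009]
turn units [ 0.001 -0.     0.   ]
turn units [ 1.e-03  2.e-03 -4.e+00]
tool y yaw -34.79 z [ 9.e-04 -2.e-04 -1.e+00] j7 -0.522
```

Request:
step_arm:
  targets:
    - {"dx":0,"dy":0,"dz":0,"ax":0,"ay":0,"az":0.06,"claw":-1}
    - {"dx":0,"dy":0,"dz":0,"ax":0,"ay":0,"az":0.06,"claw":-1}
    - {"dx":0,"dy":0,"dz":0,"ax":0,"ay":0,"az":0,"claw":-1}

```text
time_s: 19.0
tcp_pos: [612.3, 198.2, 162.9]
ee_rot: [2.849, 1.323, 0.001]
force: [2.0, -0.9, 0.9]
gripper_width: 0.202
gripper_force: 59.6
```

Run:
```python
from h import *
st();need([611.9,198.4,162.5],-40.2)
s=snap('wrist','w9'); im=s['im']; u,v=proj(s,[612,198.5,92]).astype(int); print(u,v)
cv2.imwrite('pics/w9c.png',cv2.resize(im[max(0,v-70):v+80,max(0,u-90):u+90,::-1],None,fx=4,fy=4,interpolation=cv2.INTER_CUBIC))
```

```text
{'time_s': 19.0, 'tcp_pos': [612.328, 198.165, 162.927], 'ee_rot': [2.849, 1.323, 0.001], 'force': [1.975, -0.898, 0.869], 'ft_torque': [-0.153, -0.498, 0.25], 'gripper_width': 0.202, 'gripper_force': 59.595, 'joints': [-0.698, 0.777, 0.638, 1.565, -0.527, 0.977, -0.599]}
tcp [612.3 198.2 162.9] shift units [-0.002 -0.01   0.009]
turn units [ 0.001 -0.     0.   ]
turn units [ 1.e-03  2.e-03 -4.e+00]
tool y yaw -40.18 z [ 1.e-03 -4.e-04 -1.e+00] j7 -0.599
259 216
```

View pics/w9c.png

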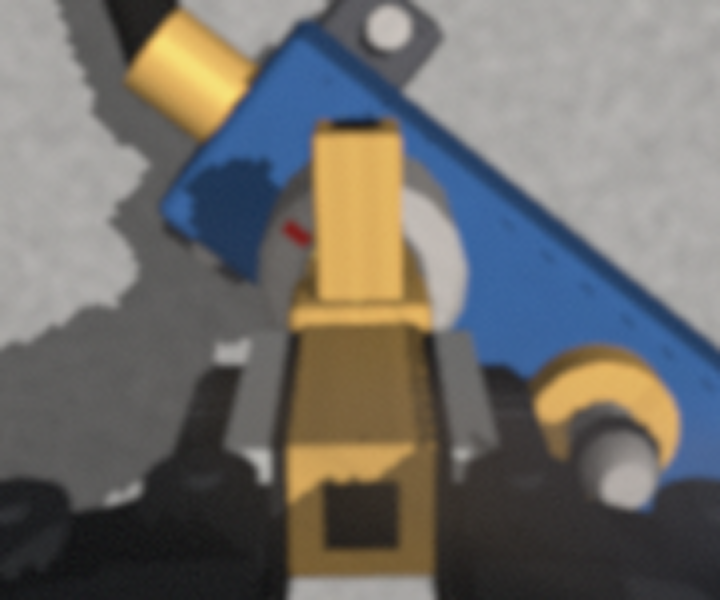

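Crop: key still gripped square, and the mark on the rim is at (297,233). The torque has begun to rise (0.25 N m), so I'll press against the stop.

Request:
step_arm:
  targets:
    - {"dx":0,"dy":0,"dz":0,"ax":0,"ay":0,"az":0.06,"claw":-1}
    - {"dx":0,"dy":0,"dz":0,"ax":0,"ay":0,"az":0.04,"claw":-1}
    - {"dx":0,"dy":0,"dz":0,"ax":0,"ay":0,"az":0,"claw":-1}
    - {"dx":0,"dy":0,"dz":0,"ax":0,"ay":0,"az":0,"claw":-1}

```text
time_s: 19.45
tcp_pos: [612.3, 198.1, 162.9]
ee_rot: [2.9, 1.207, 0.001]
force: [2.4, -0.2, 0.1]
gripper_width: 0.201
gripper_force: 59.7
```

```bash
python3 -c "
from h import *
st();need([611.9,198.4,162.5],-44.7)"
```

```text
{'time_s': 19.45, 'tcp_pos': [612.321, 198.071, 162.93], 'ee_rot': [2.9, 1.207, 0.001], 'force': [2.355, -0.182, 0.067], 'ft_torque': [-0.147, -0.577, 0.33], 'gripper_width': 0.201, 'gripper_force': 59.658, 'joints': [-0.708, 0.782, 0.659, 1.565, -0.545, 0.983, -0.664]}
tcp [612.3 198.1 162.9] shift units [-0.001 -0.011  0.009]
turn units [ 0.001 -0.001 -0.002]
turn units [-1.000e-03 -2.000e-03  3.998e+00]
tool y yaw -44.79 z [ 9.e-04 -1.e-04 -1.e+00] j7 -0.664
```

Request:
step_arm:
  targets:
    - {"dx":0,"dy":0,"dz":0,"ax":0,"ay":0,"az":0,"claw":-1}
    - {"dx":0,"dy":0,"dz":0,"ax":0,"ay":0,"az":0.05,"claw":-1}
    - {"dx":0,"dy":0,"dz":0,"ax":0,"ay":0,"az":0.05,"claw":-1}
    - {"dx":0,"dy":0,"dz":0,"ax":0,"ay":0,"az":0,"claw":-1}
  squeeze: 110

```text
time_s: 19.85
tcp_pos: [612.3, 198.1, 163.0]
ee_rot: [2.945, 1.092, 0.001]
force: [1.9, -0.4, 1.8]
gripper_width: 0.193
gripper_force: 107.4
```

Run:
```python
from h import *
st();need([611.9,198.4,162.5],-49)
s=snap('wrist','w10'); P=cloud(s); hsv=cv2.cvtColor(s['im'],cv2.COLOR_RGB2HSV); g=(hsv[...,1]>110)&(hsv[...,0]>15)&(hsv[...,0]<34)&(np.hypot(P[...,0]-612,P[...,1]-198)<45)
for n in('w9','w10'):
  s=load(n); P=cloud(s); hsv=cv2.cvtColor(s['im'],cv2.COLOR_RGB2HSV); g=(hsv[...,1]>110)&(hsv[...,0]>15)&(hsv[...,0]<34)
  m=g&(P[...,2]>163)&(P[...,2]<176)&(np.hypot(P[...,0]-612,P[...,1]-198)<22); v,u=np.nonzero(m)
  w=np.array([plane(s,a,b,170)[:2] for a,b in zip(u,v)],'float32'); print(n,'key top z',np.median(P[m][:,2]),cv2.minAreaRect(w))
```

```text
{'time_s': 19.85, 'tcp_pos': [612.338, 198.06, 163.042], 'ee_rot': [2.945, 1.092, 0.001], 'force': [1.857, -0.393, 1.78], 'ft_torque': [-0.143, -0.649, 0.32], 'gripper_width': 0.193, 'gripper_force': 107.423, 'joints': [-0.719, 0.788, 0.68, 1.565, -0.562, 0.991, -0.729]}
tcp [612.3 198.1 163. ] shift units [-0.002 -0.011  0.011]
turn units [ 0.001 -0.001 -0.007]
turn units [-1.000e-03 -2.000e-03  3.993e+00]
tool y yaw -49.31 z [ 1.e-03 -3.e-04 -1.e+00] j7 -0.729
w9 key top z 169.03879623025523 ((613.3721923828125, 201.02284240722656), (19.439767837524414, 17.537479400634766), 49.840999603271484)
w10 key top z 169.05968787991597 ((613.7735595703125, 200.84461975097656), (19.959882736206055, 16.62664794921875), 40.7041015625)
```

The key followed the hand to −49°, which is more turn than I predicted. I'll withdraw it and look at the dot.

Request:
step_arm:
  targets:
    - {"dx":0,"dy":0,"dz":0,"ax":0,"ay":0,"az":-0.1,"claw":-1}
    - {"dx":0,"dy":0,"dz":-0.2,"ax":0,"ay":0,"az":0,"claw":-1}
    - {"dx":0,"dy":0,"dz":-0.4,"ax":0,"ay":0,"az":0,"claw":-1}
    - {"dx":0,"dy":0,"dz":-0.4,"ax":0,"ay":0,"az":0,"claw":-1}
    - {"dx":-0.5,"dy":0,"dz":0,"ax":0,"ay":0,"az":0,"claw":-1}
    - {"dx":-0.5,"dy":0,"dz":0,"ax":0,"ay":0,"az":0,"claw":-1}
    - {"dx":0,"dy":0,"dz":0,"ax":0,"ay":0,"az":0,"claw":-1}
    - {"dx":0,"dy":0,"dz":0,"ax":0,"ay":0,"az":0,"claw":-1}

```text
time_s: 20.7
tcp_pos: [574.7, 163.0, 211.7]
ee_rot: [-2.899, -1.203, 0.006]
force: [0.5, 0.4, -3.1]
gripper_width: 0.189
gripper_force: 117.4
```

Run:
```python
from h import *
st()
s=snap('wrist','w11'); im=s['im']; h=[];W=[]
for dx,dy in((-22,-22),(22,-22),(22,22),(-22,22)):
    h.append(proj(s,[611.9+dx,198.5+dy,84])); W.append([(dx+22)*12,(22-dy)*12])
M=cv2.getPerspectiveTransform(np.float32(h),np.float32(W)); r=cv2.warpPerspective(im,M,(528,528),flags=cv2.INTER_CUBIC)
cv2.imwrite('pics/hex2.png',r[:,:,::-1])
```

```text
{'time_s': 20.7, 'tcp_pos': [574.736, 163.0, 211.697], 'ee_rot': [-2.899, -1.203, 0.006], 'force': [0.51, 0.363, -3.109], 'ft_torque': [0.065, -0.027, -0.041], 'gripper_width': 0.189, 'gripper_force': 117.45, 'joints': [-0.722, 0.667, 0.7, 1.651, -0.492, 1.012, -0.643]}
```

View pics/hex2.png

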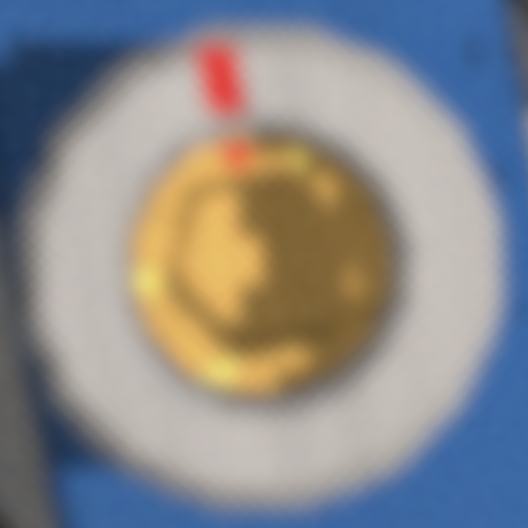

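The dot at (237,153) lines up with the rim mark at (220,78), about 103° as seen from the centre (263,262), so the cock is shut. The hole is at (427.5,282.8); carrying the key back.

Request:
step_arm:
  targets:
    - {"dx":-0.05,"dy":-0.4,"dz":0,"ax":0,"ay":0,"az":0,"claw":-1}
    - {"dx":-0.065,"dy":-0.65,"dz":0,"ax":0,"ay":0,"az":0,"claw":-1}
    - {"dx":-0.065,"dy":-0.65,"dz":0,"ax":0,"ay":0,"az":0,"claw":-1}
    - {"dx":-0.065,"dy":-0.65,"dz":0,"ax":0,"ay":0,"az":0,"claw":-1}
    - {"dx":-0.065,"dy":-0.65,"dz":0,"ax":0,"ay":0,"az":0,"claw":-1}
    - {"dx":-0.065,"dy":-0.5,"dz":0,"ax":0,"ay":0,"az":0,"claw":-1}
    - {"dx":0,"dy":-0.28,"dz":0,"ax":0,"ay":0,"az":0,"claw":-1}
    - {"dx":0,"dy":0,"dz":0,"ax":0,"ay":0,"az":0,"claw":-1}
    - {"dx":0,"dy":0,"dz":0,"ax":0,"ay":0,"az":0,"claw":-1}
  squeeze: 60

```text
time_s: 21.65
tcp_pos: [429.8, 283.1, 212.7]
ee_rot: [2.899, 1.208, 0.0]
force: [0.3, 0.0, -3.5]
gripper_width: 0.196
gripper_force: 117.6
```

Run:
```python
from h import *
st(); need([427.5,282.8,150],-44.8)
s=snap('wrist','w12'); snap('scene','s12'); print(proj(s,[427.5,282.8,45]))
v=cv2.imread('pics/w12.png')
cv2.imwrite('pics/w12c.png',np.hstack([cv2.resize(v,(400,300)),cv2.resize(cv2.imread('pics/s12.png')[180:330,300:500],(400,300),interpolation=cv2.INTER_CUBIC)]))
P=cloud(s); hsv=cv2.cvtColor(s['im'],cv2.COLOR_RGB2HSV)
m=(hsv[...,1]>110)&(hsv[...,0]>15)&(hsv[...,0]<34)&(P[...,2]>211)&(P[...,2]<226)&(np.hypot(P[...,0]-427,P[...,1]-282)<22); v,u=np.nonzero(m)
w=np.array([plane(s,a,b,218.5)[:2] for a,b in zip(u,v)],'float32'); print('key top z',np.median(P[m][:,2]),cv2.minAreaRect(w))
```

```text
{'time_s': 21.65, 'tcp_pos': [429.771, 283.058, 212.672], 'ee_rot': [2.899, 1.208, 0.0], 'force': [0.284, 0.022, -3.507], 'ft_torque': [-0.036, -0.063, 0.02], 'gripper_width': 0.196, 'gripper_force': 117.582, 'joints': [-1.113, 0.553, 0.749, 1.883, -0.476, 0.892, -0.912]}
tcp [429.8 283.1 212.7] shift units [-0.036 -0.029  1.253]
turn units [0.001 0.    0.001]
turn units [-0.000e+00  1.000e-03 -3.999e+00]
tool y yaw -44.77 z [ 4.e-04 -5.e-04 -1.e+00] j7 -0.912
[258.36633356 186.92087882]
key top z 218.4072679871201 ((430.7627868652344, 285.61419677734375), (20.678421020507812, 16.795923233032227), 45.250816345214844)
```

View pics/w12c.png

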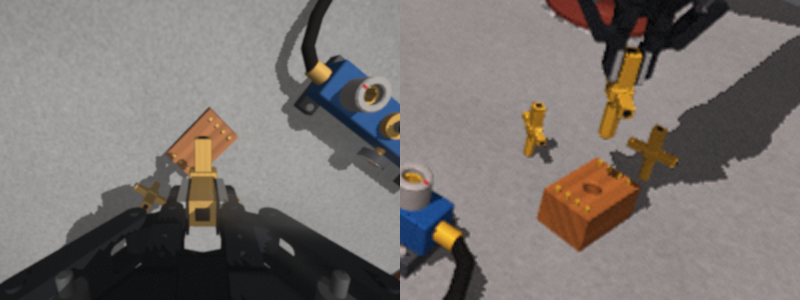

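Wrist view: key over the block. Scene view: hole free at about (593,187) in the combined picture. Lowering.

Request:
step_arm:
  targets:
    - {"dx":-0.035,"dy":-0.03,"dz":0.3,"ax":0,"ay":0,"az":0,"claw":-1}
    - {"dx":0,"dy":0,"dz":0.4,"ax":0,"ay":0,"az":0,"claw":-1}
    - {"dx":0,"dy":0,"dz":0.4,"ax":0,"ay":0,"az":0,"claw":-1}
    - {"dx":0,"dy":0,"dz":0.2,"ax":0,"ay":0,"az":0,"claw":-1}
    - {"dx":0,"dy":0,"dz":0.1,"ax":0,"ay":0,"az":0,"claw":-1}
    - {"dx":0,"dy":0,"dz":0.1,"ax":0,"ay":0,"az":0,"claw":-1}
    - {"dx":0,"dy":0,"dz":0.1,"ax":0,"ay":0,"az":0,"claw":-1}
    - {"dx":0,"dy":0,"dz":0,"ax":0,"ay":0,"az":0,"claw":-1}

```text
time_s: 22.55
tcp_pos: [427.3, 282.5, 132.9]
ee_rot: [-2.901, -1.206, -0.0]
force: [-0.8, -0.1, -3.9]
gripper_width: 0.187
gripper_force: 117.4
```

```bash
python3 -c "
from h import *
st();need([427.5,282.8,108],-44.8)"
```

```text
{'time_s': 22.55, 'tcp_pos': [427.288, 282.523, 132.892], 'ee_rot': [-2.901, -1.206, -0.0], 'force': [-0.824, -0.12, -3.876], 'ft_torque': [-0.015, 0.061, -0.035], 'gripper_width': 0.187, 'gripper_force': 117.361, 'joints': [-1.041, 0.655, 0.646, 1.97, -0.595, 0.713, -0.813]}
tcp [427.3 282.5 132.9] shift units [ 0.007 -0.001  0.498]
turn units [-0.    -0.    -0.001]
turn units [-1.000e-03  0.000e+00  3.999e+00]
tool y yaw -44.85 z [ 1.e-04  3.e-04 -1.e+00] j7 -0.813
```

Tip is 7 mm into the hole with no resistance. Down the rest and release.

Request:
step_arm:
  targets:
    - {"dx":0,"dy":0,"dz":0.15,"ax":0,"ay":0,"az":0,"claw":-1}
    - {"dx":0,"dy":0,"dz":0.15,"ax":0,"ay":0,"az":0,"claw":-1}
    - {"dx":0,"dy":0,"dz":0.1,"ax":0,"ay":0,"az":0,"claw":-1}
    - {"dx":0,"dy":0,"dz":0.08,"ax":0,"ay":0,"az":0,"claw":-1}
    - {"dx":0,"dy":0,"dz":0,"ax":0,"ay":0,"az":0,"claw":-1}

```text
time_s: 23.05
tcp_pos: [427.4, 282.5, 108.5]
ee_rot: [2.901, 1.206, -0.0]
force: [-0.1, 1.2, -3.5]
gripper_width: 0.187
gripper_force: 117.3
```

Request:
step_arm:
  targets:
    - {"dx":0,"dy":0,"dz":0,"ax":0,"ay":0,"az":0,"claw":0}
    - {"dx":0,"dy":0,"dz":0,"ax":0,"ay":0,"az":0,"claw":0}
    - {"dx":0,"dy":0,"dz":0,"ax":0,"ay":0,"az":0,"claw":0}
    - {"dx":0,"dy":0,"dz":-0.3,"ax":0,"ay":0,"az":0,"claw":0}
    - {"dx":0,"dy":0,"dz":-0.6,"ax":0,"ay":0,"az":0,"claw":0}
    - {"dx":0,"dy":0,"dz":-0.8,"ax":0,"ay":0,"az":0,"claw":0}
    - {"dx":0,"dy":0,"dz":-0.8,"ax":0,"ay":0,"az":0,"claw":0}
    - {"dx":0,"dy":0,"dz":0,"ax":0,"ay":0,"az":0,"claw":0}

```text
time_s: 23.85
tcp_pos: [430.6, 283.3, 239.1]
ee_rot: [-2.899, -1.205, -0.019]
force: [1.4, -0.1, -0.3]
gripper_width: 0.498
gripper_force: 0.0
```

Run:
```python
from h import *
o=st(); s=snap('wrist','w13'); P=cloud(s); hsv=cv2.cvtColor(s['im'],cv2.COLOR_RGB2HSV)
m=(hsv[...,1]>110)&(hsv[...,0]>15)&(hsv[...,0]<34)&(P[...,2]>107)&(P[...,2]<122)&(np.hypot(P[...,0]-427,P[...,1]-282)<25); q=P[m]
print('key top',np.median(q[:,2]),cv2.minAreaRect(q[:,:2].astype('float32')))
s=snap('top','t13'); hsv=cv2.cvtColor(s['im'],cv2.COLOR_RGB2HSV); P=cloud(s)
H,S,V=[hsv[...,i].astype(int) for i in range(3)]
red=((H<6)|(H>174))&(S>190)&(V>90)&(P[...,2]>5)&(P[...,2]<80)&(P[...,1]<100)
k,l,t,c=cv2.connectedComponentsWithStats(red.astype('uint8'))
for i in range(1,k):
    if t[i,4]>20: print('cap',c[i],plane(s,*c[i],48))
need([572,-297,200],90)
```

```text
{'time_s': 23.85, 'tcp_pos': [430.647, 283.286, 239.094], 'ee_rot': [-2.899, -1.205, -0.019], 'force': [1.35, -0.077, -0.284], 'ft_torque': [0.072, -0.001, 0.025], 'gripper_width': 0.498, 'gripper_force': 0.0, 'joints': [-1.138, 0.518, 0.78, 1.857, -0.449, 0.938, -0.937]}
key top 114.13842662033738 ((429.0406188964844, 283.81201171875), (17.50056266784668, 17.21285057067871), 45.365230560302734)
cap [320.93421053 179.63157895] [ 572.50987907 -297.10440318   48.        ]
cap [348.65   209.1375] [ 482.54567325 -375.46938957   48.        ]
tcp [427.3 282.8 234.6] shift units [-6.188 10.226  0.675]
turn units [ 3.000e-03 -2.000e-03 -2.996e+00]
turn units [-1.000e-03 -3.000e-03  1.004e+00]
tool y yaw -44.82 z [ 0.0014  0.0018 -1.    ] j7 -0.936
```

Key back upright in its block (top at 114 mm). The caps haven't moved. Going to the first cap.

Request:
step_arm:
  targets:
    - {"dx":-0.515,"dy":0.85,"dz":0,"ax":0,"ay":0,"az":0,"claw":0.3}
    - {"dx":-0.515,"dy":0.85,"dz":0,"ax":0,"ay":0,"az":0,"claw":0.3}
    - {"dx":-0.515,"dy":0.85,"dz":0,"ax":0,"ay":0,"az":0,"claw":0.3}
    - {"dx":-0.515,"dy":0.85,"dz":0,"ax":0,"ay":0,"az":0,"claw":0.3}
    - {"dx":-0.515,"dy":0.85,"dz":0,"ax":0,"ay":0,"az":0,"claw":0.3}
    - {"dx":-0.515,"dy":0.85,"dz":0,"ax":0,"ay":0,"az":0,"claw":0.3}
    - {"dx":-0.515,"dy":0.85,"dz":0,"ax":0,"ay":0,"az":0,"claw":0.3}
    - {"dx":-0.515,"dy":0.85,"dz":0,"ax":0,"ay":0,"az":0,"claw":0.3}
    - {"dx":-0.515,"dy":0.85,"dz":0,"ax":0,"ay":0,"az":0,"claw":0.3}
    - {"dx":-0.515,"dy":0.85,"dz":0,"ax":0,"ay":0,"az":0,"claw":0.3}
    - {"dx":-0.515,"dy":0.85,"dz":0,"ax":0,"ay":0,"az":0,"claw":0.3}
    - {"dx":-0.5,"dy":0.85,"dz":0,"ax":0,"ay":0,"az":0,"claw":0.3}

```text
time_s: 25.15
tcp_pos: [571.0, -297.0, 231.5]
ee_rot: [-2.898, -1.205, 0.003]
force: [0.5, -0.2, 0.3]
gripper_width: 0.654
gripper_force: 0.0
```

Request:
step_arm:
  targets:
    - {"dx":0,"dy":0,"dz":0.1,"ax":0,"ay":0,"az":-0.17,"claw":0.3}
    - {"dx":0,"dy":0,"dz":0.1,"ax":0,"ay":0,"az":-0.17,"claw":0.3}
    - {"dx":0,"dy":0,"dz":0.1,"ax":0,"ay":0,"az":-0.17,"claw":0.3}
    - {"dx":0,"dy":0,"dz":0.1,"ax":0,"ay":0,"az":-0.17,"claw":0.3}
    - {"dx":0,"dy":0,"dz":0.1,"ax":0,"ay":0,"az":-0.17,"claw":0.3}
    - {"dx":0,"dy":0,"dz":0.1,"ax":0,"ay":0,"az":-0.17,"claw":0.3}
    - {"dx":0,"dy":0,"dz":0.1,"ax":0,"ay":0,"az":-0.17,"claw":0.3}
    - {"dx":0,"dy":0,"dz":0,"ax":0,"ay":0,"az":0,"claw":0.3}
    - {"dx":0,"dy":0,"dz":0,"ax":0,"ay":0,"az":0,"claw":0.3}

```text
time_s: 26.05
tcp_pos: [570.9, -295.3, 197.5]
ee_rot: [-2.048, -2.379, 0.0]
force: [-1.1, 0.6, -0.4]
gripper_width: 0.649
gripper_force: 0.0
```

```bash
cat >> h.py <<'E'
def caps(s,z=48,ymax=400):
    hsv=cv2.cvtColor(s['im'],cv2.COLOR_RGB2HSV); P=cloud(s); H,S,V=[hsv[...,i].astype(int) for i in range(3)]
    m=((H<7)|(H>173))&(S>150)&(V>60)&(abs(P[...,2]-z)<6)
    k,l,t,c=cv2.connectedComponentsWithStats(m.astype('uint8'))
    for i in range(1,k):
        if t[i,4]>60:
            v,u=np.nonzero(l==i); w=np.array([plane(s,a,b,z)[:2] for a,b in zip(u,v)],'float32'); print('cap',t[i,4],'z',np.median(P[l==i][:,2]).round(1),'circle',np.round(cv2.minEnclosingCircle(w)[0],1),round(cv2.minEnclosingCircle(w)[1],1),'mean',w.mean(0).round(1))
E
python3 - <<'E'
from h import *
st(); caps(snap('wrist','w14')); need([572.5,-297,50],10)
E
```

```text
{'time_s': 26.05, 'tcp_pos': [570.863, -295.309, 197.468], 'ee_rot': [-2.048, -2.379, 0.0], 'force': [-1.079, 0.643, -0.388], 'ft_torque': [0.001, -0.01, 0.012], 'gripper_width': 0.649, 'gripper_force': 0.0, 'joints': [0.212, 0.69, 0.409, 1.526, -0.307, 0.993, 0.856]}
cap 614 z 47.1 circle [ 570.2 -295.5] 14.9 mean [ 570.4 -295. ]
cap 437 z 47.3 circle [ 481.9 -373.5] 15.7 mean [ 480.5 -372.7]
tcp [ 571.1 -295.5  198. ] shift units [-0.037  0.027  2.959]
turn units [-0.002 -0.001 -0.032]
turn units [-2.000e-03  2.000e-03  3.968e+00]
tool y yaw 8.56 z [-1.4e-03  9.0e-04 -1.0e+00] j7 0.856
```

View pics/w14.png

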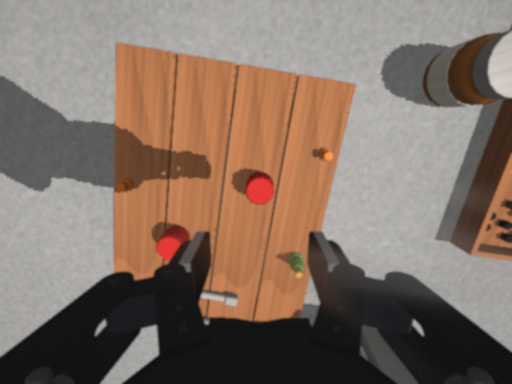

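The first cap is at (260,188) → (570.3,−295.4), z 47, radius 14.9, and nothing stands close around it. The second is at (172,242). Grasping.

Request:
step_arm:
  targets:
    - {"dx":-0.02,"dy":-0.01,"dz":0.7,"ax":0,"ay":0,"az":0,"claw":0.3}
    - {"dx":0,"dy":0,"dz":0.7,"ax":0,"ay":0,"az":0,"claw":0.3}
    - {"dx":0,"dy":0,"dz":0.7,"ax":0,"ay":0,"az":0,"claw":0.3}
    - {"dx":0,"dy":0,"dz":0.6,"ax":0,"ay":0,"az":0,"claw":0.3}
    - {"dx":0,"dy":0,"dz":0.38,"ax":0,"ay":0,"az":0,"claw":0.3}
    - {"dx":0,"dy":0,"dz":0,"ax":0,"ay":0,"az":0,"claw":-1}
    - {"dx":0,"dy":0,"dz":0,"ax":0,"ay":0,"az":0,"claw":-1}
    - {"dx":0,"dy":0,"dz":0,"ax":0,"ay":0,"az":0,"claw":-1}
    - {"dx":0,"dy":0,"dz":0,"ax":0,"ay":0,"az":0,"claw":-1}
    - {"dx":0,"dy":0,"dz":0,"ax":0,"ay":0,"az":0,"claw":-1}
  squeeze: 50

```text
time_s: 27.1
tcp_pos: [571.7, -297.0, 46.0]
ee_rot: [2.045, 2.382, 0.001]
force: [0.3, 0.8, -0.7]
gripper_width: 0.337
gripper_force: 49.8
```

```bash
python3 -c "
from h import *
st();need([570.5,-296.5,200],10)"
```

```text
{'time_s': 27.1, 'tcp_pos': [571.681, -296.985, 45.997], 'ee_rot': [2.045, 2.382, 0.001], 'force': [0.323, 0.767, -0.653], 'ft_torque': [0.01, 0.002, -0.015], 'gripper_width': 0.337, 'gripper_force': 49.796, 'joints': [0.259, 0.873, 0.327, 1.632, -0.392, 0.7, 0.931]}
tcp [ 571.7 -297.    46. ] shift units [ 0.01  -0.017 -3.08 ]
turn units [ 0.002  0.002 -0.029]
turn units [ 2.000e-03 -3.000e-03  3.971e+00]
tool y yaw 8.71 z [ 1.7e-03 -9.0e-04 -1.0e+00] j7 0.931
```

Cap gripped (opening 28.6 mm). Lifting and carrying to outlet 0 at (645.9,14.6).

Request:
step_arm:
  targets:
    - {"dx":0,"dy":0,"dz":-0.6,"ax":0,"ay":0,"az":0,"claw":-1}
    - {"dx":0,"dy":0,"dz":-0.9,"ax":0,"ay":0,"az":0,"claw":-1}
    - {"dx":0,"dy":0,"dz":-0.9,"ax":0,"ay":0,"az":0,"claw":-1}
    - {"dx":0.4,"dy":0.16,"dz":-0.28,"ax":0,"ay":0,"az":0,"claw":-1}
    - {"dx":0.85,"dy":0.345,"dz":0,"ax":0,"ay":0,"az":0,"claw":-1}
    - {"dx":0.85,"dy":0.345,"dz":0,"ax":0,"ay":0,"az":0,"claw":-1}
    - {"dx":0.85,"dy":0.345,"dz":0,"ax":0,"ay":0,"az":0,"claw":-1}
    - {"dx":0.85,"dy":0.345,"dz":0,"ax":0,"ay":0,"az":0,"claw":-1}
    - {"dx":0.85,"dy":0.345,"dz":0,"ax":0,"ay":0,"az":0,"claw":-1}
    - {"dx":0.85,"dy":0.345,"dz":0,"ax":0,"ay":0,"az":0,"claw":-1}
    - {"dx":0.43,"dy":0.18,"dz":0,"ax":0,"ay":0,"az":0,"claw":-1}
    - {"dx":0,"dy":0,"dz":0,"ax":0,"ay":0,"az":0,"claw":-1}

```text
time_s: 28.3
tcp_pos: [646.0, 22.0, 178.6]
ee_rot: [-2.033, -2.392, -0.006]
force: [-0.2, 1.2, -0.4]
gripper_width: 0.34
gripper_force: 49.9
```

Run:
```python
from h import *
st();need([645.9,14.2,145],8.7)
s=snap('wrist','w15'); caps(s,185)
P=cloud(s)
for n in (0,1,2):
    e=np.array([611.9+.182*(187-60*n),198.4-.983*(187-60*n),94]); print('predict px',proj(s,e))
m=(P[...,2]>88)&(P[...,2]<98)&(P[...,0]>600)&(P[...,0]<670); k,l,t,c=cv2.connectedComponentsWithStats(m.astype('uint8'))
for i in range(1,k):
    if t[i,4]>40: print(t[i,4],c[i],P[l==i].mean(0).round(1))
```

```text
{'time_s': 28.3, 'tcp_pos': [646.017, 22.031, 178.636], 'ee_rot': [-2.033, -2.392, -0.006], 'force': [-0.224, 1.186, -0.433], 'ft_torque': [0.062, -0.052, 0.008], 'gripper_width': 0.34, 'gripper_force': 49.918, 'joints': [-0.306, 0.717, 0.426, 1.537, -0.343, 0.961, 0.387]}
tcp [646.   22.  178.6] shift units [-0.157 -0.028  0.672]
turn units [ 0.002 -0.006  0.013]
turn units [ 9.000e-03  2.000e-03 -3.987e+00]
tool y yaw 9.26 z [ 5.0e-04  4.7e-03 -1.0e+00] j7 0.387
cap 2153 z 181.1 circle [645.2  26.2] 14.1 mean [644.9  25.6]
predict px [257.36246827 220.15226669]
predict px [255.57326368 144.74015429]
predict px [253.46581209  55.91443987]
419 [253.63484487  57.62052506] [624.3 131.9  91.7]
323 [256.37151703 143.93188854] [635.5  74.   91.8]
144 [258.79166667 214.125     ] [646.4  18.8  91.1]
```

View pics/w15.png

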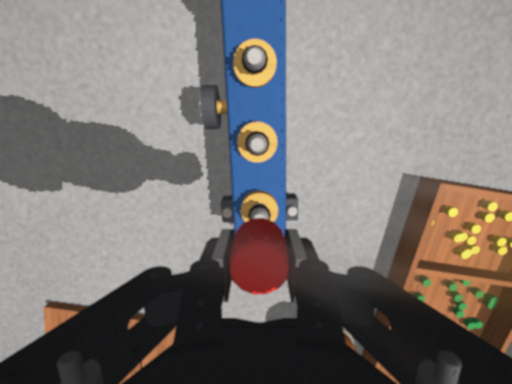

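The cap is held at (259,256). Outlets 1 and 2 at (257,143) and (254,59) agree with my prediction to about 1 px. Aligning over outlet 0.

Request:
step_arm:
  targets:
    - {"dx":-0.15,"dy":-0.02,"dz":0.2,"ax":0,"ay":0,"az":0,"claw":-1}
    - {"dx":0,"dy":0,"dz":0.2,"ax":0,"ay":0,"az":0,"claw":-1}
    - {"dx":0,"dy":0,"dz":0,"ax":0,"ay":0,"az":0,"claw":-1}
    - {"dx":0,"dy":0,"dz":0,"ax":0,"ay":0,"az":0,"claw":-1}

```text
time_s: 28.75
tcp_pos: [644.9, 5.7, 158.1]
ee_rot: [-2.048, -2.381, 0.002]
force: [0.3, 0.4, -0.6]
gripper_width: 0.337
gripper_force: 49.9
```

```bash
python3 -c "
from h import *
st();need([645.9,14.2,120],8.7)"
```

```text
{'time_s': 28.75, 'tcp_pos': [644.947, 5.713, 158.139], 'ee_rot': [-2.048, -2.381, 0.002], 'force': [0.334, 0.392, -0.637], 'ft_torque': [-0.016, -0.031, -0.029], 'gripper_width': 0.337, 'gripper_force': 49.917, 'joints': [-0.28, 0.739, 0.421, 1.559, -0.353, 0.921, 0.408]}
tcp [644.9   5.7 158.1] shift units [0.165 0.045 0.763]
turn units [-0.002  0.    -0.003]
turn units [0.000e+00 3.000e-03 3.997e+00]
tool y yaw 8.58 z [-1.5e-03 -3.0e-04 -1.0e+00] j7 0.408
```

Request:
step_arm:
  targets:
    - {"dx":0.165,"dy":0.04,"dz":0.1,"ax":0,"ay":0,"az":0,"claw":-1}
    - {"dx":0,"dy":0,"dz":0.1,"ax":0,"ay":0,"az":0,"claw":-1}
    - {"dx":0,"dy":0,"dz":0.1,"ax":0,"ay":0,"az":0,"claw":-1}
    - {"dx":0,"dy":0,"dz":0,"ax":0,"ay":0,"az":0,"claw":-1}

```text
time_s: 29.15
tcp_pos: [645.5, 15.8, 142.7]
ee_rot: [-2.045, -2.383, 0.002]
force: [-0.3, 0.5, -0.6]
gripper_width: 0.334
gripper_force: 49.9
```

```bash
python3 -c "
from h import *
st();need([645.9,14.2,120],8.7)"
```

```text
{'time_s': 29.15, 'tcp_pos': [645.524, 15.805, 142.707], 'ee_rot': [-2.045, -2.383, 0.002], 'force': [-0.323, 0.487, -0.561], 'ft_torque': [0.01, 0.072, -0.025], 'gripper_width': 0.334, 'gripper_force': 49.918, 'joints': [-0.291, 0.758, 0.413, 1.569, -0.362, 0.893, 0.403]}
tcp [645.5  15.8 142.7] shift units [-0.033  0.004  0.454]
turn units [-0.003 -0.     0.001]
turn units [ 0.    -0.004 -3.999]
tool y yaw 8.74 z [-2.1e-03 -1.0e-04 -1.0e+00] j7 0.403
```

Request:
step_arm:
  targets:
    - {"dx":0,"dy":0,"dz":0.1,"ax":0,"ay":0,"az":0,"claw":-1}
    - {"dx":0,"dy":0,"dz":0.1,"ax":0,"ay":0,"az":0,"claw":-1}
    - {"dx":0,"dy":0,"dz":0.1,"ax":0,"ay":0,"az":0,"claw":-1}
    - {"dx":0,"dy":0,"dz":0.1,"ax":0,"ay":0,"az":0,"claw":-1}
    - {"dx":0,"dy":0,"dz":0,"ax":0,"ay":0,"az":0,"claw":-1}

```text
time_s: 29.65
tcp_pos: [645.5, 15.6, 122.7]
ee_rot: [-2.045, -2.382, 0.002]
force: [0.5, -0.7, -0.0]
gripper_width: 0.339
gripper_force: 49.9
```

```bash
python3 -c "
from h import *
st();need([645.9,14.2,104],8.7)"
```

```text
{'time_s': 29.65, 'tcp_pos': [645.54, 15.589, 122.727], 'ee_rot': [-2.045, -2.382, 0.002], 'force': [0.521, -0.677, -0.032], 'ft_torque': [-0.006, 0.004, 0.034], 'gripper_width': 0.339, 'gripper_force': 49.918, 'joints': [-0.285, 0.782, 0.402, 1.584, -0.374, 0.855, 0.413]}
tcp [645.5  15.6 122.7] shift units [-0.029  0.004  0.375]
turn units [-0.003 -0.     0.   ]
turn units [ 1.e-03 -4.e-03 -4.e+00]
tool y yaw 8.71 z [-0.0021  0.     -1.    ] j7 0.413
```

Over the nipple without contact. Pressing on.

Request:
step_arm:
  targets:
    - {"dx":-0.02,"dy":0,"dz":0.06,"ax":0,"ay":0,"az":0,"claw":-1}
    - {"dx":0,"dy":0,"dz":0.06,"ax":0,"ay":0,"az":0,"claw":-1}
    - {"dx":0,"dy":0,"dz":0.06,"ax":0,"ay":0,"az":0,"claw":-1}
    - {"dx":0,"dy":0,"dz":0.06,"ax":0,"ay":0,"az":0,"claw":-1}
    - {"dx":0,"dy":0,"dz":0.06,"ax":0,"ay":0,"az":0,"claw":-1}
    - {"dx":0,"dy":0,"dz":0.06,"ax":0,"ay":0,"az":0,"claw":-1}
    - {"dx":0,"dy":0,"dz":0,"ax":0,"ay":0,"az":0,"claw":-1}

```text
time_s: 30.35
tcp_pos: [647.7, 14.4, 107.1]
ee_rot: [2.044, 2.381, 0.004]
force: [1.1, -0.4, 3.4]
gripper_width: 0.339
gripper_force: 50.3
```

```bash
python3 -c "
from h import *
st();need([645.9,14.2,104],8.7)"
```

```text
{'time_s': 30.35, 'tcp_pos': [647.732, 14.384, 107.108], 'ee_rot': [2.044, 2.381, 0.004], 'force': [1.05, -0.356, 3.431], 'ft_torque': [-0.022, -0.172, 0.027], 'gripper_width': 0.339, 'gripper_force': 50.266, 'joints': [-0.278, 0.802, 0.392, 1.593, -0.385, 0.82, 0.423]}
tcp [647.7  14.4 107.1] shift units [ 0.002 -0.037  0.062]
turn units [0.005 0.001 0.   ]
turn units [-1.e-03  8.e-03 -4.e+00]
tool y yaw 8.71 z [ 3.9e-03 -1.0e-04 -1.0e+00] j7 0.423
```

Request:
step_arm:
  targets:
    - {"dx":0,"dy":0,"dz":0.05,"ax":0,"ay":0,"az":0,"claw":-1}
    - {"dx":0,"dy":0,"dz":0.05,"ax":0,"ay":0,"az":0,"claw":-1}
    - {"dx":0,"dy":0,"dz":0.03,"ax":0,"ay":0,"az":0,"claw":-1}
    - {"dx":0,"dy":0,"dz":0,"ax":0,"ay":0,"az":0,"claw":-1}

```text
time_s: 30.75
tcp_pos: [647.8, 14.4, 102.7]
ee_rot: [2.045, 2.382, 0.005]
force: [-1.6, 0.8, 14.7]
gripper_width: 0.336
gripper_force: 51.7
```

```bash
python3 -c "
from h import *
st();need([645.9,14.2,104],8.7)"
```

```text
{'time_s': 30.75, 'tcp_pos': [647.779, 14.356, 102.676], 'ee_rot': [2.045, 2.382, 0.005], 'force': [-1.608, 0.844, 14.701], 'ft_torque': [0.081, 0.736, -0.076], 'gripper_width': 0.336, 'gripper_force': 51.709, 'joints': [-0.276, 0.807, 0.389, 1.596, -0.388, 0.812, 0.426]}
tcp [647.8  14.4 102.7] shift units [ 0.003 -0.038 -0.027]
turn units [ 0.005 -0.     0.   ]
turn units [ 0.     0.008 -4.   ]
tool y yaw 8.72 z [ 3.8e-03  7.0e-04 -1.0e+00] j7 0.426
```

14.7 N with the rim at about 71–72 mm, so the cap is on the shoulder. Release, rise, look.

Request:
step_arm:
  targets:
    - {"dx":0,"dy":0,"dz":-0.04,"ax":0,"ay":0,"az":0,"claw":0.3}
    - {"dx":0,"dy":0,"dz":0,"ax":0,"ay":0,"az":0,"claw":0.3}
    - {"dx":0,"dy":0,"dz":0,"ax":0,"ay":0,"az":0,"claw":0.3}
    - {"dx":0,"dy":0,"dz":0,"ax":0,"ay":0,"az":0,"claw":0.3}
    - {"dx":0,"dy":0,"dz":-0.5,"ax":0,"ay":0,"az":0,"claw":0.3}
    - {"dx":0,"dy":0,"dz":-0.9,"ax":0,"ay":0,"az":0,"claw":0.3}
    - {"dx":0,"dy":0,"dz":-0.9,"ax":0,"ay":0,"az":0,"claw":0.3}
    - {"dx":0,"dy":0,"dz":0,"ax":0,"ay":0,"az":0,"claw":0.3}
    - {"dx":0,"dy":0,"dz":0,"ax":0,"ay":0,"az":0,"claw":0.3}

```text
time_s: 31.65
tcp_pos: [646.7, 14.5, 217.3]
ee_rot: [2.045, 2.383, 0.002]
force: [-0.1, -0.2, -0.9]
gripper_width: 0.651
gripper_force: 0.0
```

Run:
```python
from h import *
st(); caps(snap('wrist','w16'),106); caps(snap('top','t16'),48); caps(load('t16'),106); need([482,-374,200],8.7)
```

```text
{'time_s': 31.65, 'tcp_pos': [646.708, 14.451, 217.289], 'ee_rot': [2.045, 2.383, 0.002], 'force': [-0.093, -0.219, -0.852], 'ft_torque': [-0.052, 0.04, 0.026], 'gripper_width': 0.651, 'gripper_force': 0.0, 'joints': [-0.308, 0.679, 0.45, 1.495, -0.323, 1.039, 0.37]}
cap 794 z 105.3 circle [647.   16.1] 14.7 mean [647.   16.4]
cap 78 z 47.6 circle [ 481.3 -377.3] 14.9 mean [ 481.9 -377. ]
cap 372 z 106.7 circle [613.1 546.6] 88.5 mean [598.2 524.6]
tcp [645.3  14.9 214.7] shift units [-7.193 -4.407  0.303]
turn units [-0.004 -0.001  0.   ]
turn units [ 2.e-03 -6.e-03 -4.e+00]
tool y yaw 8.72 z [-3.3e-03  3.0e-04 -1.0e+00] j7 0.37
```

Cap 0 is home (top at 105.3, expected 106). Now the second cap.

Request:
step_arm:
  targets:
    - {"dx":-0.8,"dy":-0.49,"dz":0.03,"ax":0,"ay":0,"az":0,"claw":0.3}
    - {"dx":-0.8,"dy":-0.49,"dz":0.03,"ax":0,"ay":0,"az":0,"claw":0.3}
    - {"dx":-0.8,"dy":-0.49,"dz":0.03,"ax":0,"ay":0,"az":0,"claw":0.3}
    - {"dx":-0.8,"dy":-0.49,"dz":0.03,"ax":0,"ay":0,"az":0,"claw":0.3}
    - {"dx":-0.8,"dy":-0.49,"dz":0.03,"ax":0,"ay":0,"az":0,"claw":0.3}
    - {"dx":-0.8,"dy":-0.49,"dz":0.03,"ax":0,"ay":0,"az":0,"claw":0.3}
    - {"dx":-0.8,"dy":-0.49,"dz":0.03,"ax":0,"ay":0,"az":0,"claw":0.3}
    - {"dx":-0.8,"dy":-0.49,"dz":0.03,"ax":0,"ay":0,"az":0,"claw":0.3}
    - {"dx":-0.8,"dy":-0.49,"dz":0.03,"ax":0,"ay":0,"az":0,"claw":0.3}
    - {"dx":0,"dy":0,"dz":0,"ax":0,"ay":0,"az":0,"claw":0.3}
    - {"dx":0,"dy":0,"dz":0,"ax":0,"ay":0,"az":0,"claw":0.3}
    - {"dx":0,"dy":0,"dz":0,"ax":0,"ay":0,"az":0,"claw":0.3}

```text
time_s: 32.95
tcp_pos: [483.5, -372.8, 201.3]
ee_rot: [-2.042, -2.383, -0.002]
force: [0.8, 0.3, 0.2]
gripper_width: 0.647
gripper_force: 0.0
```

Run:
```python
from h import *
st(); caps(snap('wrist','w17')); need([482.4,-375,46],8.7)
```

```text
{'time_s': 32.95, 'tcp_pos': [483.457, -372.767, 201.304], 'ee_rot': [-2.042, -2.383, -0.002], 'force': [0.766, 0.31, 0.188], 'ft_torque': [0.013, -0.007, 0.022], 'gripper_width': 0.647, 'gripper_force': 0.0, 'joints': [0.37, 0.639, 0.422, 1.62, -0.307, 0.951, 1.053]}
cap 601 z 47.2 circle [ 481.  -375.2] 15.3 mean [ 481.4 -375. ]
tcp [ 483.9 -372.4  201.6] shift units [-0.055 -0.036  3.113]
turn units [-0.001 -0.004  0.004]
turn units [ 6.000e-03 -1.000e-03 -3.996e+00]
tool y yaw 8.89 z [-0.001   0.0026 -1.    ] j7 1.053
```

View pics/w17.png

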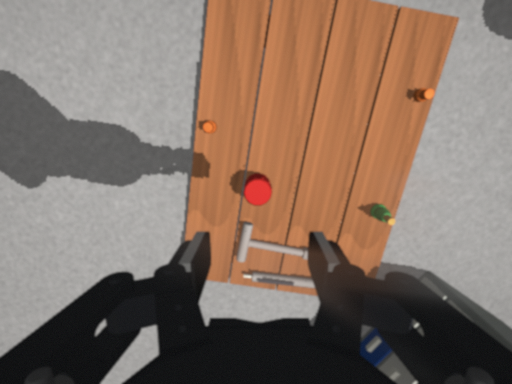

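The last cap is at (258,190) → (481.3,−375.1), and the puller's handle at (245,242) lies clear of the fingers. Grasping.

Request:
step_arm:
  targets:
    - {"dx":-0.07,"dy":-0.05,"dz":0.7,"ax":0,"ay":0,"az":0,"claw":0.2}
    - {"dx":0,"dy":0,"dz":0.7,"ax":0,"ay":0,"az":0,"claw":0.2}
    - {"dx":0,"dy":0,"dz":0.7,"ax":0,"ay":0,"az":0,"claw":0.2}
    - {"dx":0,"dy":0,"dz":0.6,"ax":0,"ay":0,"az":0,"claw":0.2}
    - {"dx":0,"dy":0,"dz":0.4,"ax":0,"ay":0,"az":0,"claw":0.2}
    - {"dx":0,"dy":0,"dz":0,"ax":0,"ay":0,"az":0,"claw":-1}
    - {"dx":0,"dy":0,"dz":0,"ax":0,"ay":0,"az":0,"claw":-1}
    - {"dx":0,"dy":0,"dz":0,"ax":0,"ay":0,"az":0,"claw":-1}
    - {"dx":0,"dy":0,"dz":0,"ax":0,"ay":0,"az":0,"claw":-1}
    - {"dx":0,"dy":0,"dz":0,"ax":0,"ay":0,"az":0,"claw":-1}
  squeeze: 50

```text
time_s: 34.0
tcp_pos: [481.5, -378.8, 49.0]
ee_rot: [2.045, 2.383, 0.0]
force: [-0.7, -0.5, 0.9]
gripper_width: 0.343
gripper_force: 49.3
```

```bash
python3 -c "
from h import *
st();need([636,73.1,180],8.7)"
```

```text
{'time_s': 34.0, 'tcp_pos': [481.54, -378.84, 48.96], 'ee_rot': [2.045, 2.383, 0.0], 'force': [-0.683, -0.538, 0.873], 'ft_torque': [0.076, -0.016, -0.025], 'gripper_width': 0.343, 'gripper_force': 49.314, 'joints': [0.438, 0.835, 0.326, 1.728, -0.406, 0.644, 1.144]}
tcp [ 481.5 -378.8   49. ] shift units [ 8.461  4.429 -2.627]
turn units [0.002 0.002 0.001]
turn units [-3.000e-03  3.000e-03 -3.999e+00]
tool y yaw 8.73 z [ 0.0016 -0.0012 -1.    ] j7 1.144
```

Request:
step_arm:
  targets:
    - {"dx":0,"dy":0,"dz":-0.6,"ax":0,"ay":0,"az":0,"claw":-1}
    - {"dx":0,"dy":0,"dz":-0.9,"ax":0,"ay":0,"az":0,"claw":-1}
    - {"dx":0,"dy":0,"dz":-0.9,"ax":0,"ay":0,"az":0,"claw":-1}
    - {"dx":0,"dy":0,"dz":-0.4,"ax":0,"ay":0,"az":0,"claw":-1}
    - {"dx":0.43,"dy":0.22,"dz":0,"ax":0,"ay":0,"az":0,"claw":-1}
    - {"dx":0.85,"dy":0.445,"dz":0,"ax":0,"ay":0,"az":0,"claw":-1}
    - {"dx":0.85,"dy":0.445,"dz":0,"ax":0,"ay":0,"az":0,"claw":-1}
    - {"dx":0.85,"dy":0.445,"dz":0,"ax":0,"ay":0,"az":0,"claw":-1}
    - {"dx":0.85,"dy":0.445,"dz":0,"ax":0,"ay":0,"az":0,"claw":-1}
    - {"dx":0.85,"dy":0.445,"dz":0,"ax":0,"ay":0,"az":0,"claw":-1}

```text
time_s: 35.0
tcp_pos: [566.8, -126.9, 188.6]
ee_rot: [2.046, 2.383, 0.001]
force: [1.4, 0.2, -0.7]
gripper_width: 0.339
gripper_force: 49.5
```

Request:
step_arm:
  targets:
    - {"dx":0.85,"dy":0.445,"dz":0,"ax":0,"ay":0,"az":0,"claw":-1}
    - {"dx":0.85,"dy":0.445,"dz":0,"ax":0,"ay":0,"az":0,"claw":-1}
    - {"dx":0.85,"dy":0.445,"dz":0,"ax":0,"ay":0,"az":0,"claw":-1}
    - {"dx":0.8,"dy":0.42,"dz":0,"ax":0,"ay":0,"az":0,"claw":-1}
    - {"dx":0.4,"dy":0.22,"dz":0,"ax":0,"ay":0,"az":0,"claw":-1}
    - {"dx":0,"dy":0,"dz":0,"ax":0,"ay":0,"az":0,"claw":-1}
    - {"dx":0,"dy":0,"dz":0,"ax":0,"ay":0,"az":0,"claw":-1}
    - {"dx":0,"dy":0,"dz":0,"ax":0,"ay":0,"az":0,"claw":-1}
    - {"dx":0,"dy":0,"dz":0,"ax":0,"ay":0,"az":0,"claw":-1}

```text
time_s: 35.9
tcp_pos: [635.3, 69.0, 188.3]
ee_rot: [2.05, 2.379, -0.001]
force: [-0.0, -0.1, -0.7]
gripper_width: 0.342
gripper_force: 49.5
```

Run:
```python
from h import *
o=st();need([636,71.4,125],8.7)
s=snap('wrist','w18'); caps(s,o['tcp_pos'][2]-1)
P=cloud(s); m=(P[...,2]>88)&(P[...,2]<98)&(P[...,0]>600)&(P[...,0]<670); k,l,t,c=cv2.connectedComponentsWithStats(m.astype('uint8'))
for i in range(1,k):
    if t[i,4]>40: print(t[i,4],c[i],P[l==i].mean(0).round(1))
```

```text
{'time_s': 35.9, 'tcp_pos': [635.305, 68.983, 188.278], 'ee_rot': [2.05, 2.379, -0.001], 'force': [-0.01, -0.054, -0.737], 'ft_torque': [-0.032, 0.019, 0.031], 'gripper_width': 0.342, 'gripper_force': 49.497, 'joints': [-0.402, 0.701, 0.457, 1.55, -0.35, 0.973, 0.308]}
tcp [635.3  69.  188.3] shift units [0.047 0.021 1.266]
turn units [-0.     0.001 -0.004]
turn units [2.000e-03 0.000e+00 3.996e+00]
tool y yaw 8.5 z [ 2.0e-04 -1.1e-03 -1.0e+00] j7 0.308
cap 2034 z 189.0 circle [634.7  70.3] 16.1 mean [634.3  68.1]
1505 [258.66511628  30.37342193] [615.5 198.2  90.9]
309 [257.20064725 126.79288026] [624.2 132.8  91.8]
251 [260.34262948 199.77689243] [635.4  74.8  91.7]
```

Request:
step_arm:
  targets:
    - {"dx":0.06,"dy":0.02,"dz":0.3,"ax":0,"ay":0,"az":0,"claw":-1}
    - {"dx":0,"dy":0,"dz":0.3,"ax":0,"ay":0,"az":0,"claw":-1}
    - {"dx":0,"dy":0,"dz":0.2,"ax":0,"ay":0,"az":0,"claw":-1}
    - {"dx":0,"dy":0,"dz":0.15,"ax":0,"ay":0,"az":0,"claw":-1}
    - {"dx":0,"dy":0,"dz":0.1,"ax":0,"ay":0,"az":0,"claw":-1}
    - {"dx":0,"dy":0,"dz":0.1,"ax":0,"ay":0,"az":0,"claw":-1}
    - {"dx":0,"dy":0,"dz":0,"ax":0,"ay":0,"az":0,"claw":-1}

```text
time_s: 36.65
tcp_pos: [635.8, 74.6, 129.6]
ee_rot: [-2.046, -2.383, 0.001]
force: [-0.9, 0.9, -0.4]
gripper_width: 0.343
gripper_force: 49.5
```

```bash
python3 -c "
from h import *
st();need([636,72,107],8.7)"
```

```text
{'time_s': 36.65, 'tcp_pos': [635.843, 74.643, 129.648], 'ee_rot': [-2.046, -2.383, 0.001], 'force': [-0.908, 0.852, -0.409], 'ft_torque': [0.02, -0.031, 0.007], 'gripper_width': 0.343, 'gripper_force': 49.495, 'joints': [-0.392, 0.769, 0.423, 1.598, -0.386, 0.86, 0.333]}
tcp [635.8  74.6 129.6] shift units [-0.053 -0.004  0.453]
turn units [-0.001  0.     0.   ]
turn units [-0.e+00 -2.e-03 -4.e+00]
tool y yaw 8.71 z [-1.e-03 -2.e-04 -1.e+00] j7 0.333
```

Request:
step_arm:
  targets:
    - {"dx":-0.045,"dy":0,"dz":0.05,"ax":0,"ay":0,"az":0,"claw":-1}
    - {"dx":0,"dy":0,"dz":0.05,"ax":0,"ay":0,"az":0,"claw":-1}
    - {"dx":0,"dy":0,"dz":0.05,"ax":0,"ay":0,"az":0,"claw":-1}
    - {"dx":0,"dy":0,"dz":0,"ax":0,"ay":0,"az":0,"claw":-1}

```text
time_s: 37.05
tcp_pos: [636.3, 72.6, 122.6]
ee_rot: [-2.046, -2.384, 0.0]
force: [1.2, 0.1, -0.7]
gripper_width: 0.339
gripper_force: 49.5
```

```bash
python3 -c "
from h import *
st();need([636,72,107],8.7)"
```

```text
{'time_s': 37.05, 'tcp_pos': [636.316, 72.617, 122.577], 'ee_rot': [-2.046, -2.384, 0.0], 'force': [1.231, 0.064, -0.723], 'ft_torque': [0.054, -0.052, 0.031], 'gripper_width': 0.339, 'gripper_force': 49.518, 'joints': [-0.386, 0.777, 0.418, 1.603, -0.391, 0.846, 0.34]}
tcp [636.3  72.6 122.6] shift units [-0.011 -0.008  0.312]
turn units [-0. -0.  0.]
turn units [ 1.e-03 -1.e-03 -4.e+00]
tool y yaw 8.72 z [-4.e-04  2.e-04 -1.e+00] j7 0.34
```

Request:
step_arm:
  targets:
    - {"dx":0,"dy":0,"dz":0.06,"ax":0,"ay":0,"az":0,"claw":-1}
    - {"dx":0,"dy":0,"dz":0.06,"ax":0,"ay":0,"az":0,"claw":-1}
    - {"dx":0,"dy":0,"dz":0.06,"ax":0,"ay":0,"az":0,"claw":-1}
    - {"dx":0,"dy":0,"dz":0.06,"ax":0,"ay":0,"az":0,"claw":-1}
    - {"dx":0,"dy":0,"dz":0.06,"ax":0,"ay":0,"az":0,"claw":-1}
    - {"dx":0,"dy":0,"dz":0,"ax":0,"ay":0,"az":0,"claw":-1}

```text
time_s: 37.65
tcp_pos: [636.5, 73.9, 108.2]
ee_rot: [-2.044, -2.384, -0.003]
force: [-1.4, 2.4, 2.1]
gripper_width: 0.343
gripper_force: 49.8
```

```bash
python3 -c "
from h import *
st();need([636,72,107],8.7)"
```

```text
{'time_s': 37.65, 'tcp_pos': [636.526, 73.884, 108.181], 'ee_rot': [-2.044, -2.384, -0.003], 'force': [-1.389, 2.364, 2.113], 'ft_torque': [0.497, 0.124, -0.014], 'gripper_width': 0.343, 'gripper_force': 49.802, 'joints': [-0.381, 0.795, 0.408, 1.612, -0.401, 0.818, 0.348]}
tcp [636.5  73.9 108.2] shift units [-0.036 -0.016  0.024]
turn units [ 0.001 -0.002  0.002]
turn units [ 4.000e-03  2.000e-03 -3.998e+00]
tool y yaw 8.77 z [ 5.e-04  2.e-03 -1.e+00] j7 0.348
```

Request:
step_arm:
  targets:
    - {"dx":0.02,"dy":0,"dz":0.05,"ax":0,"ay":0,"az":0,"claw":-1}
    - {"dx":0,"dy":0,"dz":0.05,"ax":0,"ay":0,"az":0,"claw":-1}
    - {"dx":0,"dy":0,"dz":0,"ax":0,"ay":0,"az":0,"claw":-1}

```text
time_s: 37.95
tcp_pos: [636.6, 74.1, 104.4]
ee_rot: [-2.045, -2.384, -0.002]
force: [-2.8, 1.3, 10.0]
gripper_width: 0.339
gripper_force: 50.4
```

```bash
python3 -c "
from h import *
st()"
```

```text
{'time_s': 37.95, 'tcp_pos': [636.593, 74.068, 104.378], 'ee_rot': [-2.045, -2.384, -0.002], 'force': [-2.813, 1.269, 9.965], 'ft_torque': [0.396, 0.705, 0.019], 'gripper_width': 0.339, 'gripper_force': 50.364, 'joints': [-0.381, 0.8, 0.406, 1.615, -0.404, 0.811, 0.349]}
```

Request:
step_arm:
  targets:
    - {"dx":0,"dy":0,"dz":0.05,"ax":0,"ay":0,"az":0,"claw":-1}
    - {"dx":0,"dy":0,"dz":0,"ax":0,"ay":0,"az":0,"claw":-1}

```text
time_s: 38.15
tcp_pos: [636.6, 74.0, 104.3]
ee_rot: [-2.045, -2.384, -0.004]
force: [-6.8, 2.0, 21.2]
gripper_width: 0.341
gripper_force: 51.4
```

Request:
step_arm:
  targets:
    - {"dx":0,"dy":0,"dz":-0.05,"ax":0,"ay":0,"az":0,"claw":0.2}
    - {"dx":0,"dy":0,"dz":0,"ax":0,"ay":0,"az":0,"claw":0.2}
    - {"dx":0,"dy":0,"dz":0,"ax":0,"ay":0,"az":0,"claw":0.2}
    - {"dx":0,"dy":0,"dz":0,"ax":0,"ay":0,"az":0,"claw":0.2}
    - {"dx":0,"dy":0,"dz":-0.5,"ax":0,"ay":0,"az":0,"claw":0.2}
    - {"dx":0,"dy":0,"dz":-0.9,"ax":0,"ay":0,"az":0,"claw":0.2}
    - {"dx":-0.5,"dy":0,"dz":-0.7,"ax":0,"ay":0,"az":0,"claw":0.2}
    - {"dx":-0.5,"dy":0,"dz":-0.7,"ax":0,"ay":0,"az":0,"claw":0.2}
    - {"dx":0,"dy":0,"dz":0,"ax":0,"ay":0,"az":0,"claw":0.2}
    - {"dx":0,"dy":0,"dz":0,"ax":0,"ay":0,"az":0,"claw":0.2}

```text
time_s: 39.15
tcp_pos: [644.1, 22.9, 243.3]
ee_rot: [2.048, 2.381, 0.001]
force: [0.1, 0.0, -0.6]
gripper_width: 0.6
gripper_force: 0.0
```

Run:
```python
from h import *
st(); caps(snap('wrist','w19'),106); s=snap('scene','s19'); snap('top','t19'); P=cloud(load('t19')); m=np.hypot(P[...,0]-427.5,P[...,1]-282.8)<6; print('key top',np.percentile(P[m][:,2],90)); caps(load('t19'),48)
cv2.imwrite('pics/s19c.png',cv2.resize(s['im'][140:340,150:450,::-1],None,fx=2.6,fy=2.6,interpolation=cv2.INTER_CUBIC))
```

```text
{'time_s': 39.15, 'tcp_pos': [644.071, 22.919, 243.3], 'ee_rot': [2.048, 2.381, 0.001], 'force': [0.112, 0.037, -0.596], 'ft_torque': [0.091, 0.04, -0.025], 'gripper_width': 0.6, 'gripper_force': 0.0, 'joints': [-0.336, 0.654, 0.476, 1.47, -0.32, 1.094, 0.353]}
cap 751 z 105.4 circle [636.1  73.8] 14.5 mean [635.9  74. ]
cap 638 z 105.3 circle [646.6  16. ] 14.8 mean [646.9  16.3]Traceback (most recent call last):
  File "<stdin>", line 2, in <module>
    return _quantile_unchecked(
        a, q, axis, out, overwrite_input, method, keepdims, weights)
    return _ureduce(a,
                    func=_quantile_ureduce_func,
    ...<5 lines>...
                    overwrite_input=overwrite_input,
                    method=method)
    r = func(a, **kwargs)
    result = _quantile(arr,
                       quantiles=q,
    ...<2 lines>...
                       out=out,
                       weights=wgt)
    slices_having_nans = np.isnan(arr[-1, ...])
                                  ~~~^^^^^^^^^
IndexError: index -1 is out of bounds for axis 0 with size 0
```

Run:
```python
from h import *
P=cloud(load('s19')); m=(np.hypot(P[...,0]-427.5,P[...,1]-282.8)<16)&(P[...,2]<135); print('key top',np.percentile(P[m][:,2],[50,97]),m.sum())
s=load('s19'); cv2.imwrite('pics/s19c.png',cv2.resize(s['im'][140:340,150:450,::-1],None,fx=2.6,fy=2.6,interpolation=cv2.INTER_CUBIC))
```

```text
key top [ 87.8394307  114.39652511] 335
```

View pics/s19c.png

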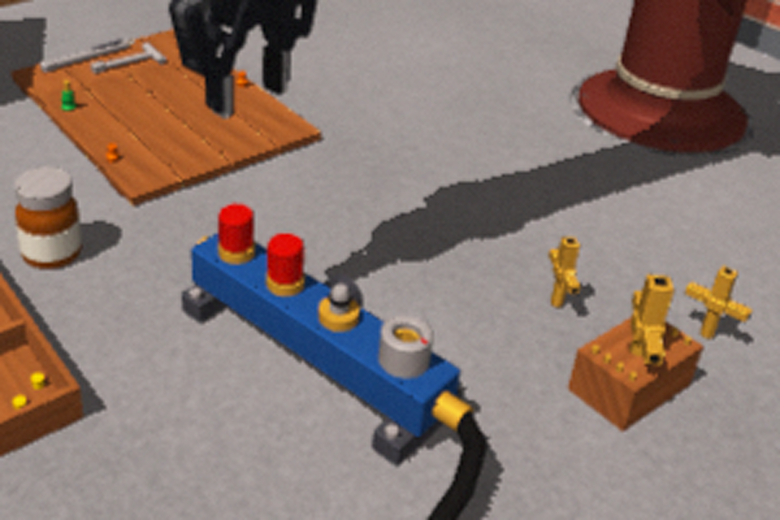

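Both caps sit on their shoulders at (236,232) and (285,263), outlet 2 is bare, and the key stands upright in its block at (655,320). The lid has no red cap left on it and the bystanders are in place. Handing in.

```bash
python3 -c "
from h import *
print(bot.job_done())"
```

```text
the job is handed in; nothing more can be done
None
```

The job is handed in (no verdict came back): the air is shut with the dot on the red mark, both red caps are fully home on outlets 0 and 1, outlet 2 is bare, and the key stands back in its block.

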